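Load an array card from the slide warmer into the reader

ROBOT

A 6-joint arm with a two-finger parallel gripper is mounted at the origin on the work surface. World frame = base frame: x ahead of the robot, y to its left, z up, the work surface at z = 0. Lengths are in m, angles in degrees, forces in N, time in s.
With the tool pointing down it reaches from about 0.425 to 0.95 m from the base axis. Payload 3.5 kg.
Tool frame: the origin (TCP) lies midway between the tips of the shut fingers; the grasp point (between the pads) lies 19 mm behind it; z points along the fingers, y is the line along which they close (so a half turn about z gives the same grasp; the last joint's range is limited). The gripper opens to 85 mm and grips with 20 to 120 N. Pads are 22 mm wide; open, the fingers measure 114 mm over their backs; the gripper's body (76 mm by 85 mm) begins 54 mm behind the grasp point. The pads swing forward as they close: fully open they stand 13 mm farther back than shut.
Start: joints at [-8.594, 16.404, 90.338, -0, 73.258, -8.594], TCP at [0.675, 0, 0.231] pointing down, gripper open.
Joint ranges: [-158.93, 158.93], [-51.34, 127.21], [12.03, 142.37], [-87.48, 267.48], [13.55, 161.25], [-162.69, 162.69]. Speed limits (degrees/s): [159.86, 159.86, 180, 180, 180, 180].

INTERFACE

Orientations are given as [roll, pitch, yaw] about the fixed x, y, z axes, in that order (R = Rz(yaw) Ry(pitch) Rx(roll)).
In Python, from cell import ctrl gives the robot as it stands.
- The arm moves only by the tool servo_tool, never from a script. Its argument "increments" is a list of rows, each an object with "travel": the shift along the tool's x, y, z in units of 10 cm (1.0 is 10 cm), a list of three; "angular": the turn, a rotation vector about the tool's x, y, z in units of 90 degrees (1.0 is 90 degrees), a list of three; "hand": the gripper's target within -1 to 1 (shut at 1, half-way at 0, fully open at -1). In form: [{"travel": [dx, dy, dz], "angular": [wx, wy, wz], "hand": hand}, ...]. A call has exactly 8 rows; each row shifts and turns the commanded pose from where the row before left it, along the tool's axes as they then stand; what a row does not reach is not made up. A row lasts 1/8 s, in which the tool goes at most 62.5 mm and 10.7 degrees, less where a joint would pass 70% of its speed; a pose out of reach is approached as far as the arm can. A call with a number of a shift or a turn outside -1 to 1 is refused whole. A call with a gripper value outside its range is refused whole. The fingers move at their own pace and stop on an object; "squeeze" is the grip in N (left out, the last holds). Time passes only in rows, so rows that do not move let the fingers close, or fill a call up. It gives the time, the measured TCP pose, the force, the opening and the grip force at its end, in the units of the state.
- ctrl.observe(): the state, without advancing time (a new reading comes with each control period).
- ctrl.get_image(name): name is "scene" or "side" or "wrist"; returns the picture (420x560x3 uint8, red, green, blue); there is no depth.
- ctrl.get_calibration(name): a dict with "intrinsics" (3x3 intrinsics, pixels), "dist" ([k1, k2, p1, p2, k3] as OpenCV has them; the pictures are not rectified), "eye" and "rotation" of the camera in the world; the wrist camera has in their place "hand_eye" (4x4, takes a point from camera to tool coordinates, whose origin is the TCP and whose axes are the flange's). Camera axes: x right, y down, z forward; pixel columns grow to the right and rows downward; lengths in m; the calibration is good to about 2 mm. A picture is of the moment at which its call begins: read the wrist's pose just before it. get_calibration takes no time and is no camera call.
- ctrl.close_job(): hands the job in; it is judged then, once.
The state is a dict: "clock": time; "qpos": joint angles; "qd": joint speeds; "joint_efforts": joint torques, N m; "eef_pos": TCP position; "eef_rot": TCP orientation; "contact_force": force on the tool from outside, world axes, zero at the start; "moment": the same for the moment, N m; "grip_width": opening from 0.0 (shut) to 1.0 (fully open); "finger_force": force on a finger pad.
Only numpy, scipy, OpenCV 4.12 (cv2) and the standard library are available. Lean on these libraries where they do the work, as an engineer would, in place of code of your own. Each camera call takes 0.05 s, during which the arm holds its last target. There are 200 camera calls.

TASK

Take the thin black array card off the flat top of the slide warmer by sliding it lengthwise over an edge of the warmer until one end overhangs by about a third of its length, then pinching it there. Lay it flat on the reader's loading bed, lengthwise between the two side guides and with its inner end no more than a centimetre from the reader's housing; lower it all the way down before letting go. Do not drop the card on the bench or disturb the other things.

Things in the scene. Friction and masses are not known exactly. Their poses are not given: they have to be found in the camera images.
- card: thin stiff black plastic card, 110 mm long (its x) x 36 mm wide (its y) x 2.5 mm thick (its z), about 22 g, with two rows of six small square metal windows on top; end for end it is the same. Loose, starts flat on the warmer's top with its long axis within about 0.25 rad of the warmer's y axis. Origin: centre of its underside. It slides under a fingertip pressed on it with a few newtons
- end_a (a point): middle of the card's end at its +x, underside, 55 mm from the card's centre
- end_b (a point): middle of the card's end at its -x, underside, 55 mm from the card's centre
- warmer: slide warmer: fixed grey box with a flat, rimless metal top, 200 mm (its x) x 220 mm (its y), the top 70 mm above the bench; its knob and display are on its -x face. Origin: centre of its underside, on the bench. Stands left or right of the robot's middle, the reader on the other side; clear space beside its edges
- reader: card reader: fixed. A grey loading bed 70 mm long (its x) and 60 mm wide stands out to the -x side of a white housing 150 mm wide and 92 mm high. Origin: on the bench under the centre of the bed. The housing's face, 35 mm along +x from the origin and 30 mm higher than the bed, closes the bed's inner end; the bed's outer end, 35 mm along -x, is open, and the card's outer end sticks out beyond it by about 40 mm
- bed (a point): centre of the loading bed's floor, 62 mm above the bench, axes as the reader. Along both long sides run guides 8 mm thick and 8 mm high, 44 mm apart inside (y = -22 to +22 mm). A card whose inner end touches the housing has its centre at x = -20 mm here
- tip_box: bystander: blue and white pipette tip box 85 x 120 x 57 mm; origin at the centre of its underside
- vial: bystander: small amber jar, 36 mm across, 50 mm high; origin at the centre of its underside
- reagent: bystander: white bottle, 60 mm across, 110 mm high; origin at the centre of its underside
- tube_rack: bystander: green tube rack 80 x 80 x 30 mm; origin at the centre of its underside
Things that resemble listed ones, but are neither listed nor needed, are in the scene too. Several things have the shape of the card; the one meant has the colours described above.

How it is judged:
By the outcome, as a careful person would: the job done as asked, in the order asked, and still so for the second after the job is handed in, with the robot touching nothing.
It also fails if it takes over 45 s, if anything falls off the work surface, if the arm or the gripper's body presses on something with over 40 N, if the wrist force passes 120 N, or if a joint passes its speed limit or range.

## Working session

There is one attempt and no reset: what is moved stays moved. The work goes in short steps, Python scripts to look and compute and a tool call to move; the robot and the scene stay as the last step left them, time stands still between calls to the robot, and variables do not carry over. Pictures are saved under pics/ and viewed, at most 10 in all, crops included, and the job is handed in when it is done.

Besides the shell and the picture viewer there is one more tool, called after "Call:" as name([rows], argument=value, ...), one row to a line, values as JSON. servo_tool: Moves the arm, as the interface text tells. Shifts and turns lie within -1 to 1; 1 stands for 10 cm of shift or 90 degrees of turn. Its arguments: {"type":"object","properties":{"increments":{"type":"array"},"squeeze":{"type":"number"}},"required":["increments"]}

```bash
ls; mkdir -p pics; cat > h.py <<'E'
import numpy as np, cv2
from scipy.spatial.transform import Rotation as R
from cell import ctrl
def snap(n,f):
    s=ctrl.observe(); im=ctrl.get_image(n); cv2.imwrite('pics/'+f,im[:,:,::-1]); return s,im
def cam(n,s=None):
    c=ctrl.get_calibration(n); K=np.array(c['intrinsics']);d=np.array(c['dist'])
    if n=='wrist':
        T=np.eye(4);T[:3,:3]=R.from_euler('xyz',s['eef_rot'],degrees=True).as_matrix();T[:3,3]=s['eef_pos']
        T=T@np.array(c['hand_eye']); return K,d,T[:3,3],T[:3,:3]
    return K,d,np.array(c['eye']),np.array(c['rotation'])
def px2w(C,uv,z):
    K,d,e,Rr=C
    p=cv2.undistortPoints(np.array(uv,float).reshape(-1,1,2),K,d).reshape(-1,2)
    r=np.c_[p,np.ones(len(p))]@Rr.T
    return e+r*((z-e[2])/r[:,2])[:,None]
def w2px(C,P):
    K,d,e,Rr=C
    return cv2.projectPoints((np.array(P,float).reshape(-1,3)-e)@Rr,np.zeros(3),np.zeros(3),K,d)[0].reshape(-1,2)
E
python3 - <<'E'
from h import *
a=[snap(n,n+'0.png') for n in('scene','side','wrist')]
print(a[0][0]); 
for n in('scene','side'): print(ctrl.get_calibration(n))
print(cam('wrist',a[2][0]))
E
```

```text
pics
{'clock': 0.0, 'qpos': array([-8.59442842e+00,  1.64545659e+01,  9.04234293e+01,  1.64786081e-03,
        7.32577163e+01, -8.59781195e+00]), 'qd': array([ 0.01273414, -0.08601345,  0.10867811,  0.07074894,  0.14385015,
        0.10048551]), 'joint_efforts': array([-1.79628755e-04, -4.05981302e+01, -2.92628127e+01, -1.54224781e-04,
        5.81841552e-03,  3.74769741e-06]), 'eef_pos': array([6.74342648e-01, 1.35162179e-04, 2.29928205e-01]), 'eef_rot': array([-1.79866049e+02, -2.18476862e-02,  9.00028814e+01]), 'contact_force': array([-0.94734226, -0.23234726, -0.51899399]), 'moment': array([-0.03225321, -0.04457032, -0.02265138]), 'finger_force': 0.0, 'grip_width': 0.9999855229444505}
{'intrinsics': array([[492.841358  ,   0.        , 278.2199487 ],
       [  0.        , 492.841358  , 210.48981606],
       [  0.        ,   0.        ,   1.        ]]), 'dist': array([0.0397883, 0.       , 0.       , 0.       , 0.       ]), 'eye': array([1.59289643, 0.20584849, 0.84039928]), 'rotation': array([-125.71661693,   -0.96162206,  102.42489753])}
{'intrinsics': array([[534.23035397,   0.        , 274.91470315],
       [  0.        , 534.23035397, 202.64746336],
       [  0.        ,   0.        ,   1.        ]]), 'dist': array([-0.18775902,  0.        ,  0.        ,  0.        ,  0.        ]), 'eye': array([-0.15275455, -0.99583239,  0.83882864]), 'rotation': array([-121.37397189,    1.29636215,  -37.28080693])}
(array([[347.92657473,   0.        , 283.52515707],
       [  0.        , 347.92657473, 205.91025051],
       [  0.        ,   0.        ,   1.        ]]), array([-0.07022781,  0.        ,  0.        ,  0.        ,  0.        ]), array([0.67346387, 0.08441942, 0.37312414]), array([[ 9.99999270e-01,  3.12320772e-04, -1.16713480e-03],
       [-8.55903378e-05, -9.45271546e-01, -3.26284688e-01],
       [-1.20516480e-03,  3.26284550e-01, -9.45270829e-01]]))
```

View pics/scene0.png

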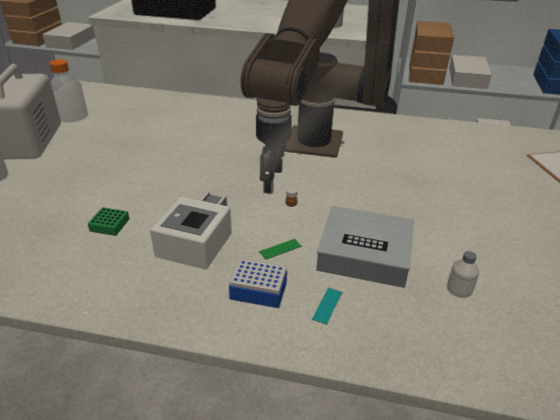

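View pics/side0.png

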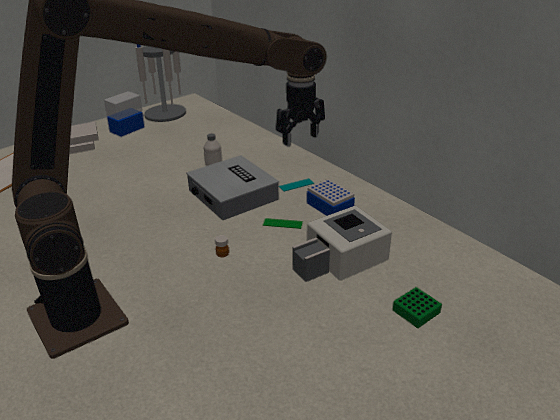

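The scene picture shows the black card with windows on the warmer at (366,242). Lookalikes are the green card at (280,249), the teal card at (328,305) and the reader's dark display at (194,219). In the side picture the card is at (242,173) and the bed at (312,258). I choose the black one on the warmer and check it in a close crop.

```bash
sed -i "s/return K,d,np.array(c\['eye'\]),np.array(c\['rotation'\])/return K,d,np.array(c['eye']),R.from_euler('xyz',c['rotation'],degrees=True).as_matrix()/" h.py
python3 - <<'E'
import cv2,numpy as np
A=cv2.imread('pics/scene0.png');B=cv2.imread('pics/side0.png')
def c(I,u,v,w,h,k): 
    o=cv2.resize(I[v:v+h,u:u+w],None,fx=k,fy=k,interpolation=cv2.INTER_CUBIC); return cv2.convertScaleAbs(o,alpha=1.3)
# each 400x300, 4x => 100x75
m=np.vstack([np.hstack([c(A,316,206,100,75,4),c(A,148,190,100,75,4)]),np.hstack([c(B,184,150,100,75,4),c(B,290,205,100,75,4)])])
cv2.imwrite('pics/m.png',m)
E
```

```text
(no output)
```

View pics/m.png

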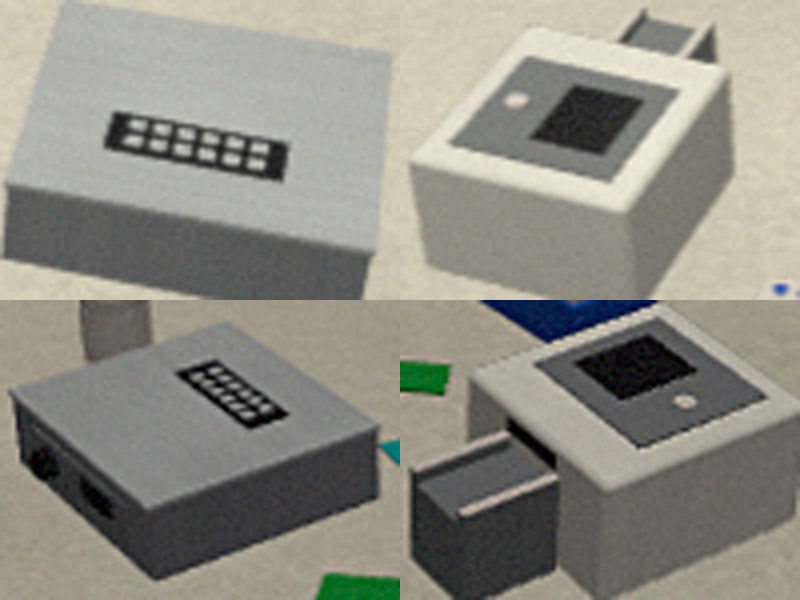

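View pics/wrist0.png

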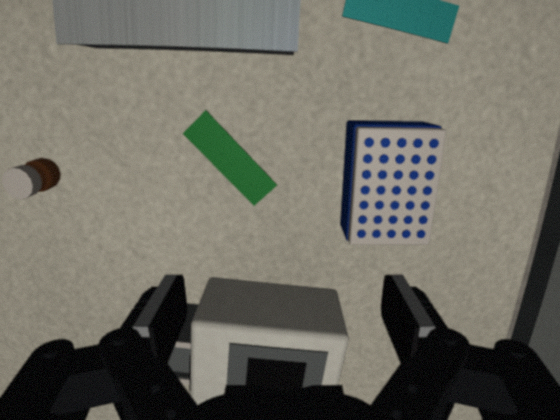

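The crop confirms the black card with two rows of six windows on the warmer. In the scene crop its corners are (115,111), (290,143), (280,182) and (104,148); I also read the warmer top, housing and bed corners. In the wrist picture, the green card lies clear between the warmer and the reader.

```bash
python3 - <<'E'
from h import *
np.set_printoptions(precision=4,suppress=True)
S=cam('scene');D=cam('side')
f=lambda u,v,p,y0=0:[(u+(x)/4-.4,v+(y-y0)/4-.4) for x,y in p]
def rep(n,P):
    P=P[:,:2];L=np.roll(P,-1,0)-P
    print(n,P.tolist() and P,'ctr',P.mean(0),'len',np.hypot(*L.T),'ang',np.degrees(np.arctan2(L[:,1],L[:,0])))
rep('card S',px2w(S,f(316,206,[(115,111),(290,143),(280,182),(104,148)]),.0725))
rep('card D',px2w(D,f(184,150,[(216,360),(289,412),(250,430),(176,375)],300),.0725))
rep('warm S',px2w(S,f(316,206,[(65,2),(392,52),(374,252),(5,184)]),.07))
rep('warm D',px2w(D,f(184,150,[(10,392),(228,322),(379,430),(148,508)],300),.07))
rep('hous S',px2w(S,f(148,190,[(410,165),(528,28),(732,68),(630,212)]),.092))
rep('hous D',px2w(D,f(290,205,[(470,378),(605,492),(802,405),(665,303)],300),.092))
print('bedguides D (Lout-left,Rout-left inner, Rin right, Lin)',px2w(D,f(290,205,[(412,472),(460,516),(556,476),(508,434)],300),.07))
print('bedguides S outer ends',px2w(S,f(148,190,[(644,10),(714,24)]),.07))
E
```

```text
card S [[0.6036 0.1714]
 [0.6098 0.2799]
 [0.6489 0.2754]
 [0.6418 0.1688]] ctr [0.626  0.2239] len [0.1086 0.0393 0.1068 0.0383] ang [ 86.7241  -6.5158 -93.7926 176.0944]
card D [[0.6432 0.2717]
 [0.638  0.1657]
 [0.5997 0.1616]
 [0.6051 0.2707]] ctr [0.6215 0.2174] len [0.1062 0.0385 0.1092 0.0381] ang [ -92.8401 -173.9068   87.1224    1.5799]
warm S [[0.4889 0.1252]
 [0.4945 0.3418]
 [0.6962 0.3311]
 [0.6868 0.1145]] ctr [0.5916 0.2282] len [0.2167 0.2019 0.2167 0.1981] ang [ 88.5187  -3.063  -92.4774 176.916 ]
warm D [[0.4931 0.3345]
 [0.691  0.3259]
 [0.6757 0.1044]
 [0.4834 0.119 ]] ctr [0.5858 0.2209] len [0.1982 0.222  0.1928 0.2157] ang [ -2.5009 -93.9632 175.6621  87.4419]
hous S [[ 0.6736 -0.0545]
 [ 0.5097 -0.0161]
 [ 0.5235  0.1246]
 [ 0.6866  0.0848]] ctr [0.5984 0.0347] len [0.1683 0.1414 0.1678 0.1399] ang [166.7984  84.4102 -13.722  -95.2995]
hous D [[ 0.7708 -0.3055]
 [ 0.7404 -0.4368]
 [ 0.9109 -0.4618]
 [ 0.9431 -0.3306]] ctr [ 0.8413 -0.3837] len [0.1348 0.1724 0.1352 0.1741] ang [-103.0501   -8.3616   76.2453  171.7129]
bedguides D (Lout-left,Rout-left inner, Rin right, Lin) [[ 0.6915 -0.3308  0.07  ]
 [ 0.6806 -0.379   0.07  ]
 [ 0.7565 -0.3904  0.07  ]
 [ 0.7682 -0.3424  0.07  ]]
bedguides S outer ends [[0.4361 0.0523 0.07  ]
 [0.4419 0.1029 0.07  ]]
```

```bash
python3 - <<'E'
from h import *
np.set_printoptions(precision=4,suppress=True)
S=cam('scene');D=cam('side')
f=lambda u,v,p,y0=0:[(u+(x-400)/4-.4,v+(y-y0)/4-.4) for x,y in p]
def rep(n,P):
    P=P[:,:2];L=np.roll(P,-1,0)-P
    print(n,P,'ctr',P.mean(0),'len',np.hypot(*L.T),'ang',np.degrees(np.arctan2(L[:,1],L[:,0])))
rep('hous S',px2w(S,f(148,190,[(410,165),(528,28),(732,68),(630,212)]),.092))
rep('hous D',px2w(D,f(290,205,[(470,378),(605,492),(802,405),(665,303)],300),.092))
rep('bedguides D',px2w(D,f(290,205,[(412,472),(460,516),(556,476),(508,434)],300),.07))
print('bedguides S outer ends',px2w(S,f(148,190,[(644,10),(714,24)]),.07))
E
```

```text
hous S [[ 0.7308 -0.2909]
 [ 0.5742 -0.2771]
 [ 0.5862 -0.131 ]
 [ 0.7424 -0.1464]] ctr [ 0.6584 -0.2114] len [0.1573 0.1467 0.1569 0.145 ] ang [174.9623  85.2975  -5.6612 -94.5639]
hous D [[ 0.5757 -0.1448]
 [ 0.5593 -0.286 ]
 [ 0.715  -0.2983]
 [ 0.7339 -0.1585]] ctr [ 0.6459 -0.2219] len [0.1422 0.1562 0.1411 0.1588] ang [-96.628   -4.5238  82.2971 175.0442]
bedguides D [[ 0.5035 -0.1761]
 [ 0.4979 -0.2282]
 [ 0.5684 -0.2344]
 [ 0.5749 -0.1827]] ctr [ 0.5361 -0.2053] len [0.0524 0.0708 0.0521 0.0717] ang [-96.143   -5.0711  82.8555 174.6746]
bedguides S outer ends [[ 0.5037 -0.2212  0.07  ]
 [ 0.5088 -0.1684  0.07  ]]
```

Call:
servo_tool([
  {"travel": [0.45, -0.12, 0], "angular": [0, 0, 0], "hand": 1},
  {"travel": [0.45, -0.12, 0], "angular": [0, 0, 0], "hand": 1},
  {"travel": [0.45, -0.12, 0], "angular": [0, 0, 0], "hand": 1},
  {"travel": [0.45, -0.12, 0], "angular": [0, 0, 0], "hand": 1},
  {"travel": [0, 0, 0], "angular": [0, 0, 0], "hand": 1},
  {"travel": [0, 0, 0], "angular": [0, 0, 0], "hand": 1},
  {"travel": [0, 0, 0], "angular": [0, 0, 0], "hand": 1},
  {"travel": [0, 0, 0], "angular": [0, 0, 0], "hand": 1},
])

```text
clock: 1.15
eef_pos: [0.6273, 0.1789, 0.2312]
eef_rot: [-180.0, 0.0, 89.9]
contact_force: [0.5, 0.2, 0.1]
grip_width: -0.002
finger_force: 0.0
```

```bash
python3 - <<'E'
from h import *
np.set_printoptions(precision=4,suppress=True)
s,im=snap('wrist','w1.png'); print(s)
import pickle; pickle.dump(s,open('w1.pkl','wb'))
cv2.imwrite('pics/w1b.png',cv2.resize(im[:,:,::-1],(800,600),interpolation=cv2.INTER_CUBIC))
E
```

```text
{'clock': 1.15, 'qpos': array([ 7.0187, 13.6055, 93.7401, -0.0074, 72.6614,  7.1174]), 'qd': array([ 0.2339, -0.1006,  0.0783,  0.0202, -0.1069,  0.0664]), 'joint_efforts': array([  0.1237, -38.6038, -29.1684,   0.0034,   0.0019,  -0.0007]), 'eef_pos': array([0.6273, 0.1789, 0.2312]), 'eef_rot': array([-179.9938,    0.0079,   89.9035]), 'contact_force': array([0.5089, 0.1611, 0.1459]), 'moment': array([-0.0255, -0.002 , -0.0199]), 'finger_force': 0.0, 'grip_width': -0.002312731950863583}
```

View pics/w1b.png

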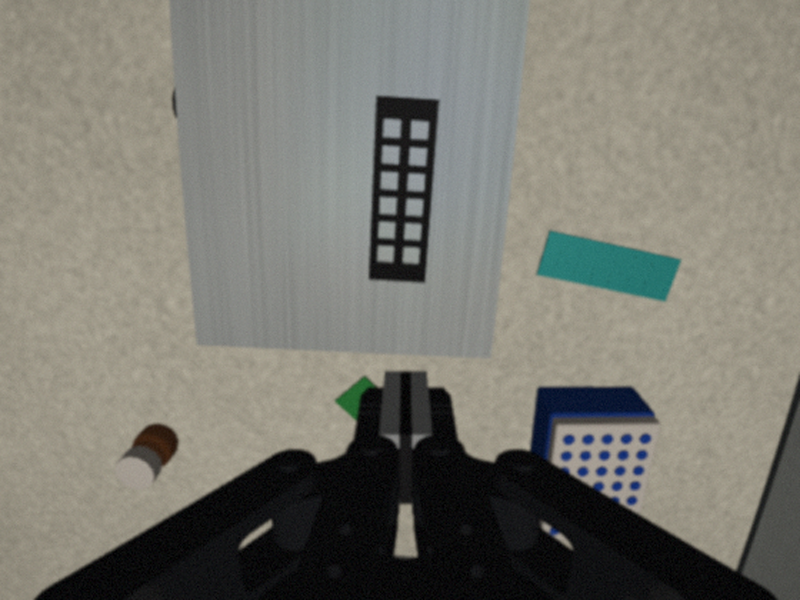

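The wrist picture shows the card with corners at (377,96), (438,99), (425,282) and (370,279), and the warmer's near corners at (197,345) and (491,357). The tip box top-left corner is at (552,418) and the vial top at (137,470).

```bash
python3 - <<'E'
from h import *
import pickle
np.set_printoptions(precision=4,suppress=True)
s=pickle.load(open('w1.pkl','rb'));C=cam('wrist',s)
k=.7
g=lambda p:[(x*k,y*k) for x,y in p]
def rep(n,P):
    P=P[:,:2];L=np.roll(P,-1,0)-P
    print(n,P,'ctr',P.mean(0),'len',np.hypot(*L.T),'ang',np.degrees(np.arctan2(L[:,1],L[:,0])))
rep('card',px2w(C,g([(377,96),(438,99),(425,282),(370,279)]),.0725))
print('warmer',px2w(C,g([(197,345),(491,357),(527,0),(171,0)]),.07))
print('vial,tip',px2w(C,g([(137,470)]),.05),px2w(C,g([(552,418),(657,420),(632,508)]),.057))
E
```

```text
card [[0.6106 0.2785]
 [0.6454 0.2768]
 [0.6391 0.1671]
 [0.6041 0.1691]] ctr [0.6248 0.2229] len [0.0349 0.11   0.0351 0.1096] ang [ -2.7611 -93.2891 176.6069  86.609 ]
warmer [[0.4847 0.1217 0.07  ]
 [0.6847 0.1127 0.07  ]
 [0.6939 0.3297 0.07  ]
 [0.4961 0.3319 0.07  ]]
vial,tip [[ 0.4076 -0.      0.05  ]] [[ 0.7361  0.0553  0.057 ]
 [ 0.8177  0.0519  0.057 ]
 [ 0.8126 -0.0329  0.057 ]]
```

Call:
servo_tool([
  {"travel": [0, 0, 0], "angular": [-0.06, 0.08, 0], "hand": 1},
  {"travel": [0, 0, 0], "angular": [-0.06, 0.08, 0], "hand": 1},
  {"travel": [0, 0, 0], "angular": [-0.06, 0.08, 0], "hand": 1},
  {"travel": [0, 0, 0], "angular": [-0.06, 0.08, 0], "hand": 1},
  {"travel": [0, 0, 0], "angular": [-0.06, 0.08, 0], "hand": 1},
  {"travel": [0, 0, 0], "angular": [0, 0, 0], "hand": 1},
  {"travel": [0, 0, 0], "angular": [0, 0, 0], "hand": 1},
  {"travel": [0, 0, 0], "angular": [0, 0, 0], "hand": 1},
])

```text
clock: 2.2
eef_pos: [0.6279, 0.1804, 0.2328]
eef_rot: [148.9, -34.4, 99.9]
contact_force: [0.1, 0.2, 0.1]
grip_width: 0.002
finger_force: 0.0
```

```bash
cat > kin.py <<'E'
import numpy as np
from scipy.spatial.transform import Rotation as R
from scipy.optimize import least_squares
Z=lambda a:R.from_euler('z',a,degrees=True); Y=lambda a:R.from_euler('y',a,degrees=True)
LO=np.array([-158.93,-51.34,12.03,-87.48,13.55,-162.69]);HI=np.array([158.93,127.21,142.37,267.48,161.25,162.69])
P0=[.435,.565,.2,.2235,.1009]   # L2 L3 h Lt e
YS=90.
def fk(q,p=P0):
    L2,L3,h,Lt,e=p
    R1=Z(q[0]);R2=R1*Y(q[1]);R3=R2*Y(q[2]);R6=R3*Z(q[3])*Y(q[4])*Z(q[5]+YS)
    pos=R1.apply([0,e,h])+R2.apply([0,0,L2])+R3.apply([0,0,L3])+R6.apply([0,0,Lt])
    return pos,R6
def ik(pos,Rt,p=P0,n=30,seed=0):
    g=np.random.default_rng(seed);best=None
    def f(q):
        x,r=fk(q,p);return np.r_[(x-pos)*5,(Rt.inv()*r).as_rotvec()]
    out=[]
    for _ in range(n):
        s=least_squares(f,g.uniform(LO,HI),bounds=(LO,HI),x_scale=50)
        if s.cost<1e-7 and not any(np.abs(s.x-o).max()<1 for o in out): out.append(s.x)
    return out
E
python3 - <<'E'
from kin import *
from cell import ctrl
np.set_printoptions(precision=3,suppress=True)
s=ctrl.observe();q=s['qpos'];print(s['clock'],q,s['eef_pos'],s['eef_rot'])
D=[([-8.594,16.4545,90.4234,.0016,73.2577,-8.598],[.67434,.000135,.22993],[-179.866,-.0218,90.003]),([7.0187,13.6055,93.7401,-.0074,72.6614,7.1174],[.6273,.1789,.2312],[-179.994,.008,89.9035]),(q,s['eef_pos'],s['eef_rot'])]
for d in D:
    r=fk(d[0])[1];print('rot diff',(r.inv()*R.from_euler('xyz',d[2],degrees=True)).as_rotvec(degrees=True))
f=lambda p:np.concatenate([fk(d[0],p)[0]-d[1] for d in D])
r=least_squares(f,P0);print(r.x,r.fun)
E
```

```text
2.2 [ -6.782   1.377 115.147  52.212  50.687 -36.89 ] [0.628 0.18  0.233] [148.937 -34.363  99.928]
rot diff [0.    0.    0.001]
rot diff [-0. -0.  0.]
rot diff [-0.  0. -0.]
[0.457 0.562 0.203 0.249 0.101] [ 0.  0. -0. -0.  0. -0.  0. -0.  0.]
```

```bash
sed -i 's/^P0=.*/P0=[.457,.562,.203,.249,.101]/' kin.py
python3 - <<'E'
from kin import *
from cell import ctrl
np.set_printoptions(precision=0,suppress=True)
s=ctrl.observe();D=[(s['qpos'],s['eef_pos'])]
def Rt(d,up): # tool z along heading d, tool y = up*z
    a=np.radians(d);z=np.array([np.cos(a),np.sin(a),0]);y=np.array([0,0,up]);return R.from_matrix(np.c_[np.cross(y,z),y,z])
def tst(n,g,d,z):
    a=np.radians(d);p=np.array([g[0]+.015*np.cos(a),g[1]+.015*np.sin(a),z])
    for up in(1,-1):
        for q in ik(p,Rt(d,up),n=14): print(n,d,up,q)
for d in(85,60,40): tst('pick-y',(.621,.094),d,.071); tst('place',(.477,-.192),d-92,.066)
for d in(-90,-65,-40): tst('pick+y',(.63,.352),d,.071); tst('place',(.477,-.192),d+88,.066)
for d in (30,50): tst('place',(.477,-.192),d,.066)
E
```

```text
pick-y 85 1 [ -22.   42.  106.   75.   99. -149.]
pick-y 85 -1 [-22.  42. 106.  75.  99.  31.]
pick-y 60 1 [ -23.   35.  119.   96.   87. -154.]
pick-y 60 -1 [-23.  35. 119.  96.  87.  26.]
pick-y 40 1 [ -20.   31.  128.  118.   80. -162.]
pick-y 40 -1 [-20.  31. 128. 118.  80.  18.]
place -52 -1 [-19.  26. 142. 214.  80.  -7.]
pick+y -90 1 [ 36.  63.  64. -66. 118. 133.]
pick+y -90 -1 [ 36.  63.  64. -66. 118. -47.]
pick+y -65 1 [ 39.  54.  81. -80. 100. 136.]
pick+y -65 -1 [ 39.  54.  81. -80. 100. -44.]
place 23 -1 [-62.  28. 136.  94.  89.  16.]
pick+y -40 1 [ 39.  46.  97. 262.  84. 143.]
pick+y -40 -1 [ 39.  46.  97. 262.  84. -37.]
place 48 1 [ -61.   34.  123.   73.   97. -158.]
place 48 -1 [-61.  34. 123.  73.  97.  22.]
place 30 1 [ -63.   30.  132.   88.   91. -162.]
place 30 -1 [-63.  30. 132.  88.  91.  18.]
place 50 1 [ -60.   34.  122.   71.   98. -158.]
place 50 -1 [-60.  34. 122.  71.  98.  22.]
```

Call:
servo_tool([
  {"travel": [0, 0, 0], "angular": [0.06, -0.08, 0], "hand": 1},
  {"travel": [0, 0, 0], "angular": [0.06, -0.08, 0], "hand": 1},
  {"travel": [0, 0, 0], "angular": [0.06, -0.08, 0], "hand": 1},
  {"travel": [0, 0, 0], "angular": [0.06, -0.08, 0], "hand": 1},
  {"travel": [0, 0, 0], "angular": [0.06, -0.08, 0], "hand": 1},
  {"travel": [0.14, -0.02, 0.4], "angular": [0, 0, 0], "hand": 1},
  {"travel": [0.14, -0.01, 0.5], "angular": [0, 0, 0], "hand": 1},
  {"travel": [0, 0, 0.45], "angular": [0, 0, 0], "hand": 1},
])

```text
clock: 3.2
eef_pos: [0.6244, 0.2099, 0.0955]
eef_rot: [179.9, 0.0, 90.1]
contact_force: [-1.0, -0.9, 0.0]
grip_width: 0.003
finger_force: 0.0
```

```bash
python3 - <<'E'
from kin import *
from h import cam,px2w
np.set_printoptions(precision=3,suppress=True)
print('reagent base',px2w(cam('scene'),[(460,293)],0.),px2w(cam('side'),[(212,164)],0.0))
def Rt(d):
    a=np.radians(d);z=np.array([np.cos(a),np.sin(a),0]);y=np.array([0,0,-1]);return R.from_matrix(np.c_[np.cross(y,z),y,z])
for d in(-38,-42,-46):
    a=np.radians(d); p=np.array([.636+.019*np.cos(a),.359+.019*np.sin(a),.071])
    for q in ik(p,Rt(d)): print('pick',d,q.round(0))
    for q in ik(p+[-.05*np.cos(a),-.05*np.sin(a),.0],Rt(d)): print('pre',d,q.round(0))
    for q in ik(p+[0,0,.08],Rt(d)): print('lift',d,q.round(0))
    b=np.radians(d+88); p=np.array([.477+.019*np.cos(b),-.192+.019*np.sin(b),.066])
    for q in ik(p,Rt(d+88)): print('place',d+88,q.round(0))
E
```

```text
reagent base [[ 0.674  0.46  -0.   ]] [[0.653 0.453 0.   ]]
pick -38 [ 39.  46.  97. 260.  82. -36.]
pre -38 [ 43.  46.  97. 263.  85. -37.]
lift -38 [ 39.  38.  98. 261.  81. -42.]
place 50 [-60.  34. 122.  72.  98.  22.]
pick -42 [ 39.  47.  94. 263.  85. -38.]
pre -42 [ 44.  48.  94. 267.  87. -38.]
lift -42 [ 39.  40.  96. 264.  84. -44.]
place 46 [-61.  33. 124.  75.  96.  22.]
pick -46 [ 40.  49.  92. 267.  87. -39.]
lift -46 [ 40.  41.  93. 267.  87. -45.]
place 42 [-61.  32. 126.  78.  95.  21.]
```

Call:
servo_tool([
  {"travel": [0, 0, 0.06], "angular": [0, 0, 0], "hand": 1},
  {"travel": [0, 0, 0.04], "angular": [0, 0, 0], "hand": 1},
  {"travel": [0, 0, 0.04], "angular": [0, 0, 0], "hand": 1},
  {"travel": [0, 0, 0.03], "angular": [0, 0, 0], "hand": 1},
  {"travel": [0, 0, 0.02], "angular": [0, 0, 0], "hand": 1},
  {"travel": [0, 0, 0.0], "angular": [0, 0, 0], "hand": 1},
  {"travel": [0, 0, 0], "angular": [0, 0, 0], "hand": 1},
  {"travel": [0, 0, 0], "angular": [0, 0, 0], "hand": 1},
])

```text
clock: 4.2
eef_pos: [0.6241, 0.208, 0.0775]
eef_rot: [180.0, -0.0, 90.0]
contact_force: [-1.1, -1.0, -0.3]
grip_width: 0.0
finger_force: 0.0
```

Call:
servo_tool([
  {"travel": [0, 0, 0.02], "angular": [0, 0, 0], "hand": 1},
  {"travel": [0, 0, 0.02], "angular": [0, 0, 0], "hand": 1},
  {"travel": [0, 0, 0.01], "angular": [0, 0, 0], "hand": 1},
  {"travel": [0, 0, 0.01], "angular": [0, 0, 0], "hand": 1},
  {"travel": [0, 0, 0], "angular": [0, 0, 0], "hand": 1},
  {"travel": [0, 0, 0], "angular": [0, 0, 0], "hand": 1},
  {"travel": [0, 0, 0], "angular": [0, 0, 0], "hand": 1},
  {"travel": [0, 0, 0], "angular": [0, 0, 0], "hand": 1},
])

```text
clock: 5.2
eef_pos: [0.624, 0.208, 0.0726]
eef_rot: [-180.0, 0.0, 90.0]
contact_force: [-3.1, -1.0, 5.5]
grip_width: -0.001
finger_force: 2.9
```

Call:
servo_tool([
  {"travel": [0.06, 0.003, 0.002], "angular": [0, 0, 0], "hand": 1},
  {"travel": [0.12, 0.007, 0], "angular": [0, 0, 0], "hand": 1},
  {"travel": [0.12, 0.007, 0], "angular": [0, 0, 0], "hand": 1},
  {"travel": [0.12, 0.007, 0], "angular": [0, 0, 0], "hand": 1},
  {"travel": [0.12, 0.007, 0], "angular": [0, 0, 0], "hand": 1},
  {"travel": [0.12, 0.007, 0], "angular": [0, 0, 0], "hand": 1},
  {"travel": [0.06, 0.003, 0], "angular": [0, 0, 0], "hand": 1},
  {"travel": [0, 0, 0], "angular": [0, 0, 0], "hand": 1},
])

```text
clock: 6.2
eef_pos: [0.6292, 0.2809, 0.0726]
eef_rot: [179.8, -0.0, 90.0]
contact_force: [0.8, -1.4, 5.1]
grip_width: 0.002
finger_force: 2.6
```

```bash
python3 - <<'E'
from h import *
import pickle
s,im=snap('wrist','w2.png'); pickle.dump(s,open('w2.pkl','wb')); print(s['eef_pos'],s['contact_force'])
cv2.imwrite('pics/w2b.png',cv2.resize(im[:,:,::-1],(800,600),interpolation=cv2.INTER_CUBIC))
E
```

```text
[0.62921644 0.28090656 0.07261593] [ 0.78822174 -1.41619185  5.11049206]
```

View pics/w2b.png

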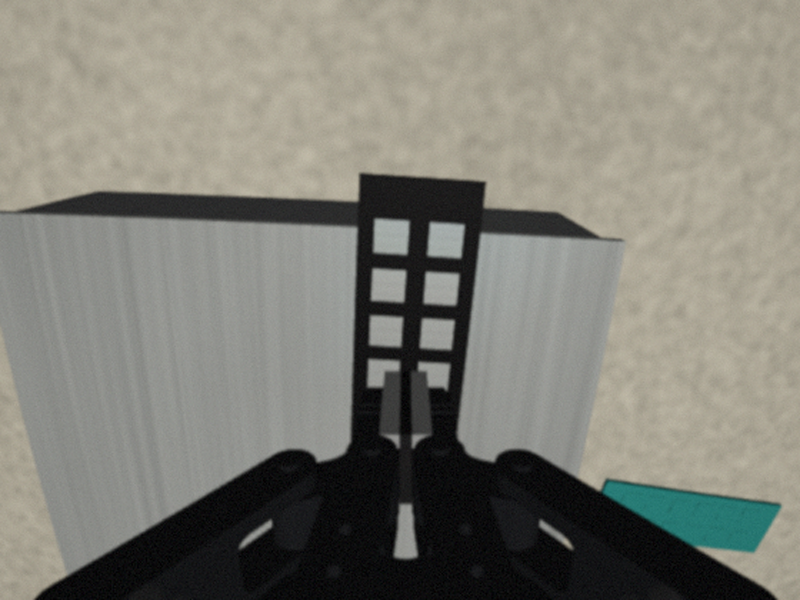

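The card slides with the fingertip. Its leading end corners are at (361,174) and (486,182), and the warmer edge runs from (0,212) to (624,240), with the warmer corner at (624,240).

```bash
python3 - <<'E'
from h import *
import pickle
np.set_printoptions(precision=4,suppress=True)
s=pickle.load(open('w2.pkl','rb'));C=cam('wrist',s);g=lambda p:[(x*.7,y*.7) for x,y in p]
print('end',px2w(C,g([(361,174),(486,182)]),.0725)); print('edge',px2w(C,g([(0,212),(358,228),(480,234),(624,240)]),.07))
print('img top on z=0',px2w(C,g([(400,0),(700,0),(486,5)]),0.05))
E
```

```text
end [[0.6156 0.3517 0.0725]
 [0.6511 0.3495 0.0725]]
edge [[0.5032 0.3418 0.07  ]
 [0.6141 0.3357 0.07  ]
 [0.6505 0.3339 0.07  ]
 [0.6946 0.3323 0.07  ]]
img top on z=0 [[0.6266 0.4011 0.05  ]
 [0.7189 0.4037 0.05  ]
 [0.6525 0.4    0.05  ]]
```

Call:
servo_tool([
  {"travel": [0.05, 0.003, 0], "angular": [0, 0, 0], "hand": 1},
  {"travel": [0.07, 0.004, 0], "angular": [0, 0, 0], "hand": 1},
  {"travel": [0.06, 0.003, 0], "angular": [0, 0, 0], "hand": 1},
  {"travel": [0.03, 0.002, 0], "angular": [0, 0, 0], "hand": 1},
  {"travel": [0, 0, 0], "angular": [0, 0, 0], "hand": 1},
  {"travel": [0, 0, 0], "angular": [0, 0, 0], "hand": 1},
  {"travel": [0, 0, -0.05], "angular": [0, 0, 0], "hand": 1},
  {"travel": [0, 0, -0.5], "angular": [0, 0, 0], "hand": 1},
])

```text
clock: 7.25
eef_pos: [0.6254, 0.3004, 0.1204]
eef_rot: [-179.3, 0.2, 90.0]
contact_force: [-0.2, 1.0, -0.1]
grip_width: -0.003
finger_force: 0.0
```

```bash
cat > plan.py <<'E'
from kin import *
def Rt(d):
    a=np.radians(d);z=np.array([np.cos(a),np.sin(a),0]);y=np.array([0,0,-1]);return R.from_matrix(np.c_[np.cross(y,z),y,z])
def track(q,pos,Rr):
    def f(x):
        p,r=fk(x);return np.r_[(p-pos)*5,(Rr.inv()*r).as_rotvec()]
    s=least_squares(f,np.clip(q,LO+.01,HI-.01),bounds=(LO,HI),x_scale=50);return s.x,s.cost
def roll(q,T0,rows):
    "rows: (travel,angular) ; prints joints"
    p,r=T0
    for t,w in rows:
        p=p+r.apply(np.array(t)*.1); r=r*R.from_rotvec(np.array(w)*90,degrees=True)
        q2,c=track(q,p,r); print(p.round(3),r.as_matrix()[:,2].round(2),q2.round(0),'dq',np.abs(q2-q).max().round(1),'%.1e'%c); q=q2
    return q,(p,r)
E
python3 - <<'E'
from plan import *
from cell import ctrl
np.set_printoptions(precision=3,suppress=True)
s=ctrl.observe();print(s['clock'],s['qpos'],s['eef_pos'],s['eef_rot'])
# goal pre-pick
d=-40;a=np.radians(d);u=np.array([np.cos(a),np.sin(a),0])
r=R.from_euler('xyz',s['eef_rot'],degrees=True)
print((r.inv()*Rt(d)).as_rotvec(degrees=True))
# candidate: tilt toward +y/+x heading 50 first then yaw
for h in (90,60,30): print(h,(r.inv()*Rt(h)).as_rotvec(degrees=True))
E
```

```text
7.25 [17.28  24.775 91.604  0.052 64.299 17.258] [0.625 0.3   0.12 ] [-179.339    0.157   90.001]
[  37.48  -104.517 -103.42 ]
90 [68.91  69.709 68.72 ]
60 [52.173 91.27  90.08 ]
30 [ 29.56  111.07  109.715]
```

```bash
python3 - <<'E'
from plan import *
from cell import ctrl
np.set_printoptions(precision=3,suppress=True)
s=ctrl.observe();q0=s['qpos'];r0=R.from_euler('xyz',s['eef_rot'],degrees=True)
qs,c=track(q0,np.array([.600,.300,.30]),R.from_euler('xyz',[180,0,90],degrees=True));print(qs.round(1),c)
pe=np.array([.606,.385,.25])
for d in(-40,):
  for qe in ik(pe,Rt(d),n=40): print(d,qe.round(1))
qe=[q for q in ik(pe,Rt(-40),n=40) if q[3]>200][0]
N=22;prev=fk(qs)
for k in range(1,N+1):
    q=qs+(qe-qs)*k/N; p,r=fk(q); t=prev[1].inv().apply(p-prev[0])*10; w=(prev[1].inv()*r).as_rotvec(degrees=True)/90
    print(k,p.round(3),r.as_matrix()[:,2].round(2),'t',t.round(3),'w',w.round(3),np.linalg.norm(w*90).round(1)); prev=(p,r)
E
```

```text
[17.9 13.9 86.1 -0.  80.  17.9] 1.8713343961563785e-19
-40 [ 44.2  30.9  97.1 266.4  85.4 -51.9]
1 [0.575 0.361 0.292] [-0.09  0.19 -0.98] t [ 0.605 -0.25   0.083] w [ 0.055  0.122 -0.024] 12.2
2 [0.551 0.419 0.294] [-0.17  0.37 -0.91] t [ 0.583 -0.218  0.109] w [ 0.05   0.123 -0.021] 12.1
3 [0.528 0.473 0.306] [-0.25  0.53 -0.81] t [ 0.556 -0.183  0.129] w [ 0.044  0.125 -0.018] 12.0
4 [0.509 0.522 0.326] [-0.3   0.67 -0.67] t [ 0.523 -0.148  0.141] w [ 0.037  0.126 -0.014] 11.9
5 [0.495 0.564 0.353] [-0.34  0.79 -0.51] t [ 0.488 -0.111  0.145] w [ 0.029  0.127 -0.011] 11.8
6 [0.486 0.598 0.385] [-0.35  0.88 -0.33] t [ 0.451 -0.074  0.141] w [ 0.021  0.128 -0.008] 11.7
7 [0.483 0.625 0.42 ] [-0.34  0.93 -0.13] t [ 0.413 -0.037  0.129] w [ 0.012  0.128 -0.005] 11.6
8 [0.486 0.642 0.454] [-0.3   0.95  0.06] t [ 0.376 -0.001  0.108] w [ 0.002  0.128 -0.003] 11.5
9 [0.494 0.651 0.487] [-0.24  0.94  0.25] t [0.342 0.034 0.081] w [-0.008  0.127 -0.001] 11.4
10 [0.509 0.652 0.516] [-0.15  0.89  0.42] t [0.311 0.068 0.048] w [-0.019  0.125 -0.   ] 11.4
11 [0.527 0.646 0.539] [-0.04  0.82  0
[... 416 characters left out ...]
  0.106 -0.008] 11.4
16 [0.638 0.534 0.524] [0.6  0.16 0.78] t [ 0.248  0.272 -0.18 ] w [-0.077  0.101 -0.012] 11.5
17 [0.652 0.505 0.493] [0.7  0.   0.71] t [ 0.256  0.309 -0.207] w [-0.083  0.096 -0.016] 11.5
18 [0.659 0.475 0.454] [ 0.78 -0.15  0.61] t [ 0.267  0.347 -0.226] w [-0.089  0.091 -0.02 ] 11.6
19 [0.659 0.448 0.408] [ 0.83 -0.3   0.48] t [ 0.28   0.386 -0.237] w [-0.094  0.086 -0.025] 11.7
20 [0.65  0.423 0.358] [ 0.84 -0.43  0.33] t [ 0.293  0.425 -0.239] w [-0.098  0.081 -0.029] 11.8
21 [0.633 0.402 0.304] [ 0.82 -0.55  0.17] t [ 0.304  0.463 -0.232] w [-0.102  0.077 -0.033] 11.9
22 [0.606 0.385 0.25 ] [ 0.77 -0.64  0.  ] t [ 0.313  0.5   -0.217] w [-0.104  0.073 -0.037] 11.9
```

```bash
cat > seg.py <<'E'
from plan import *
import sys,json
def seg(q0,p0,r0,qe,N,rows=8,n0=0):
    "joint lerp from q0 (commanded pose p0,r0) to qe in N rows; print first rows"
    prev=(p0,r0);q0=np.array(q0)
    for k in range(1,N+1):
        q=q0+(qe-q0)*k/N; p,r=fk(q); t=prev[1].inv().apply(p-prev[0])*10; w=(prev[1].inv()*r).as_rotvec(degrees=True)/90
        t=t.round(2);w=w.round(3)
        p2=prev[0]+prev[1].apply(t*.1); r2=prev[1]*R.from_rotvec(w*90,degrees=True)
        if k<=rows: print(t.tolist(),w.tolist(),p2.round(3),r2.as_matrix()[:,2].round(2))
        prev=(p2,r2)
    return prev
E
python3 - <<'E'
from seg import *
qs,_=track(np.array([17.3,24.8,91.6,0,64.3,17.3]),np.array([.600,.302,.30]),R.from_euler('xyz',[180,0,90],degrees=True))
qe=[q for q in ik(np.array([.604,.386,.25]),Rt(-38),n=40) if q[3]>200][0];print(qe.round(1))
seg(qs,*fk(qs),qe,28,rows=28)
E
```

```text
[ 44.3  29.9  98.5 265.2  84.  -51.4]
[0.47, -0.2, 0.08] [0.043, 0.095, -0.019] [0.58  0.349 0.292] [-0.07  0.15 -0.99]
[0.46, -0.18, 0.09] [0.04, 0.096, -0.017] [0.56  0.395 0.291] [-0.14  0.29 -0.95]
[0.45, -0.16, 0.1] [0.037, 0.097, -0.015] [0.541 0.44  0.297] [-0.2   0.43 -0.88]
[0.42, -0.13, 0.12] [0.033, 0.098, -0.013] [0.525 0.481 0.307] [-0.25  0.55 -0.79]
[0.41, -0.12, 0.12] [0.028, 0.098, -0.01] [0.51  0.519 0.323] [-0.3   0.66 -0.69]
[0.38, -0.09, 0.13] [0.025, 0.099, -0.009] [0.497 0.554 0.343] [-0.33  0.76 -0.56]
[0.36, -0.08, 0.12] [0.019, 0.1, -0.006] [0.488 0.583 0.366] [-0.35  0.84 -0.42]
[0.34, -0.04, 0.11] [0.013, 0.1, -0.004] [0.483 0.607 0.392] [-0.35  0.9  -0.28]
[0.31, -0.03, 0.11] [0.008, 0.099, -0.003] [0.481 0.627 0.419] [-0.34  0.93 -0.13]
[0.29, -0.01, 0.09] [0.002, 0.1, -0.001] [0.482 0.641 0.446] [-0.3   0.95  0.03]
[0.27, 0.02, 0.08] [-0.004, 0.099, 0.0] [0.488 0.65  0.472] [-0.26  0.95  0.17]
[0.25, 0.04, 0.05] [-0.011, 0.098, 0.001] [0.497 0.654 0.496] [-0.2   0.93  0.31]
[0.24, 0.06, 0.04] [-0.017, 0.096, 0.001] [0.51  0.653 0.517] [-0.12  0.89  0.44
[... 529 characters left out ...]
0.629 0.546 0.527] [0.58 0.23 0.78]
[0.19, 0.23, -0.15] [-0.063, 0.077, -0.009] [0.641 0.524 0.506] [0.66 0.11 0.74]
[0.21, 0.26, -0.16] [-0.067, 0.073, -0.012] [0.651 0.5   0.479] [ 0.74 -0.01  0.67]
[0.21, 0.28, -0.17] [-0.071, 0.071, -0.015] [0.656 0.477 0.448] [ 0.8  -0.13  0.59]
[0.22, 0.3, -0.18] [-0.073, 0.067, -0.017] [0.656 0.455 0.413] [ 0.84 -0.25  0.49]
[0.22, 0.33, -0.17] [-0.076, 0.065, -0.02] [0.652 0.435 0.375] [ 0.85 -0.35  0.38]
[0.24, 0.35, -0.18] [-0.079, 0.062, -0.022] [0.641 0.416 0.335] [ 0.85 -0.45  0.26]
[0.24, 0.38, -0.17] [-0.08, 0.059, -0.025] [0.625 0.4   0.292] [ 0.83 -0.54  0.13]
[0.24, 0.4, -0.15] [-0.081, 0.057, -0.026] [0.605 0.386 0.25 ] [ 0.79 -0.62  0.  ]
```

Call:
servo_tool([
  {"travel": [0, -0.1, -0.58], "angular": [0, 0, 0], "hand": 1},
  {"travel": [0, -0.1, -0.58], "angular": [0, 0, 0], "hand": 1},
  {"travel": [0, -0.1, -0.58], "angular": [0, 0, 0], "hand": 1},
  {"travel": [0.47, -0.2, 0.08], "angular": [0.043, 0.095, -0.019], "hand": 1},
  {"travel": [0.46, -0.18, 0.09], "angular": [0.04, 0.096, -0.017], "hand": 1},
  {"travel": [0.45, -0.16, 0.1], "angular": [0.037, 0.097, -0.015], "hand": 1},
  {"travel": [0.42, -0.13, 0.12], "angular": [0.033, 0.098, -0.013], "hand": 1},
  {"travel": [0.41, -0.12, 0.12], "angular": [0.028, 0.098, -0.01], "hand": 1},
])

```text
clock: 8.25
eef_pos: [0.5078, 0.5199, 0.3232]
eef_rot: [-161.9, -44.0, 89.1]
contact_force: [-0.1, -0.4, -0.1]
grip_width: 0.0
finger_force: 0.0
```

Call:
servo_tool([
  {"travel": [0.38, -0.09, 0.13], "angular": [0.025, 0.099, -0.009], "hand": 1},
  {"travel": [0.36, -0.08, 0.12], "angular": [0.019, 0.1, -0.006], "hand": 1},
  {"travel": [0.34, -0.04, 0.11], "angular": [0.013, 0.1, -0.004], "hand": 1},
  {"travel": [0.31, -0.03, 0.11], "angular": [0.008, 0.099, -0.003], "hand": 1},
  {"travel": [0.29, -0.01, 0.09], "angular": [0.002, 0.1, -0.001], "hand": 1},
  {"travel": [0.27, 0.02, 0.08], "angular": [-0.004, 0.099, 0], "hand": 1},
  {"travel": [0.25, 0.04, 0.05], "angular": [-0.011, 0.098, 0.001], "hand": 1},
  {"travel": [0.24, 0.06, 0.04], "angular": [-0.017, 0.096, 0.001], "hand": 1},
])

```text
clock: 9.25
eef_pos: [0.5091, 0.6526, 0.5172]
eef_rot: [-30.3, -59.0, -48.1]
contact_force: [-0.9, -0.3, 0.1]
grip_width: -0.002
finger_force: 0.0
```

```bash
python3 - <<'E'
from h import *
import pickle
s=ctrl.observe();print(s['clock'],s['qpos'].round(1),s['eef_pos'],s['eef_rot'])
s,im=snap('scene','s3.png')
E
```

```text
9.25 [ 30.3  21.9  91.4 123.4  81.9 -14.2] [0.50913712 0.65259746 0.51720848] [-30.27066439 -58.98025717 -48.10286156]
```

Call:
servo_tool([
  {"travel": [0.22, 0.07, 0.01], "angular": [-0.024, 0.095, 0.002], "hand": 0},
  {"travel": [0.21, 0.11, -0.02], "angular": [-0.031, 0.093, 0.001], "hand": 0},
  {"travel": [0.2, 0.12, -0.04], "angular": [-0.036, 0.091, 0], "hand": 0},
  {"travel": [0.19, 0.14, -0.06], "angular": [-0.043, 0.089, -0.001], "hand": 0},
  {"travel": [0.19, 0.16, -0.09], "angular": [-0.048, 0.085, -0.003], "hand": 0},
  {"travel": [0.19, 0.19, -0.11], "angular": [-0.054, 0.083, -0.005], "hand": 0},
  {"travel": [0.2, 0.21, -0.13], "angular": [-0.058, 0.079, -0.007], "hand": 0},
  {"travel": [0.19, 0.23, -0.15], "angular": [-0.063, 0.077, -0.009], "hand": 0},
])

```text
clock: 10.3
eef_pos: [0.6408, 0.5223, 0.505]
eef_rot: [-42.1, -6.4, -88.1]
contact_force: [0.0, 0.0, 1.2]
grip_width: 0.501
finger_force: 0.0
```

Call:
servo_tool([
  {"travel": [0.21, 0.26, -0.16], "angular": [-0.067, 0.073, -0.012], "hand": 0},
  {"travel": [0.21, 0.28, -0.17], "angular": [-0.071, 0.071, -0.015], "hand": 0},
  {"travel": [0.22, 0.3, -0.18], "angular": [-0.073, 0.067, -0.017], "hand": 0},
  {"travel": [0.22, 0.33, -0.17], "angular": [-0.076, 0.065, -0.02], "hand": 0},
  {"travel": [0.24, 0.35, -0.18], "angular": [-0.079, 0.062, -0.022], "hand": 0},
  {"travel": [0.24, 0.38, -0.17], "angular": [-0.08, 0.059, -0.025], "hand": 0},
  {"travel": [0.24, 0.4, -0.15], "angular": [-0.081, 0.057, -0.026], "hand": 0},
  {"travel": [0, 0, 0], "angular": [0, 0, 0], "hand": 0},
])

```text
clock: 11.3
eef_pos: [0.6031, 0.3854, 0.2481]
eef_rot: [-89.9, -0.1, -127.8]
contact_force: [0.0, 0.5, 1.6]
grip_width: 0.497
finger_force: 0.0
```

```bash
python3 - <<'E'
from h import *
s=ctrl.observe();print(s['clock'],s['qpos'].round(1),s['eef_pos'],s['eef_rot'],s['grip_width'])
S=cam('scene');K,d,e,Rr=S
A=cv2.imread('pics/s3.png')
B=ctrl.get_image('scene')[:,:,::-1]
c=lambda I,u,v,w,h,k:cv2.convertScaleAbs(cv2.resize(I[v:v+h,u:u+w],None,fx=k,fy=k,interpolation=cv2.INTER_CUBIC),alpha=1.3)
cv2.imwrite('pics/m3.png',np.vstack([c(A,310,195,200,75,4),c(B,310,150,200,75,4)]))
E
```

```text
11.3 [ 44.4  31.3  97.  265.1  83.9 -51.6] [0.60313456 0.38537839 0.24807229] [ -89.92568067   -0.13286853 -127.81102115] 0.4971184036404482
```

View pics/m3.png

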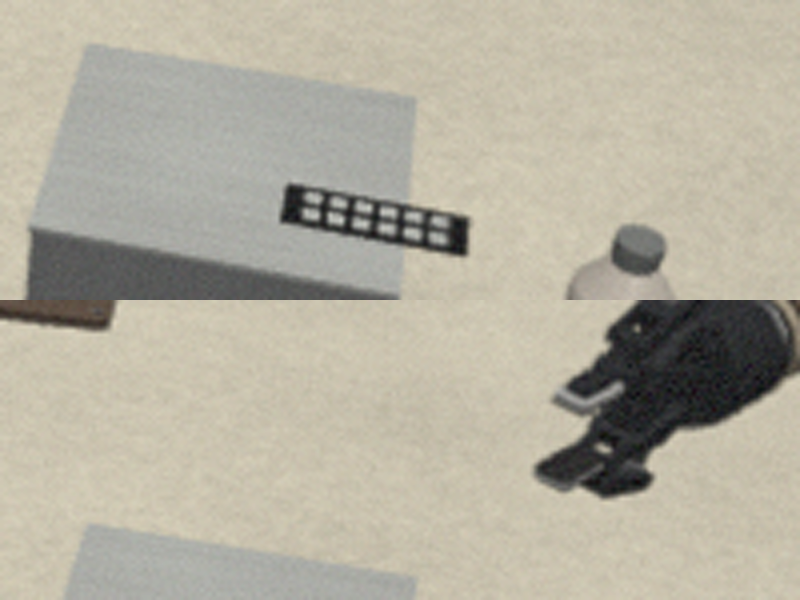

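Top crop: the card overhangs the +y edge. Its outer corners are at (470,217) and (466,254), and the bottle cap is at (640,240). Bottom crop: the half-open gripper is upright and level, in the air.

```bash
python3 - <<'E'
from h import *
np.set_printoptions(precision=4,suppress=True)
S=cam('scene');f=lambda p:[(310+x/4-.4,195+y/4-.4) for x,y in p]
P=px2w(S,f([(470,217),(466,254),(281,222),(290,185)]),.0725);print(P,P.mean(0))
print('warmer',px2w(S,f([(91,44),(415,97),(400,297),(30,228)]),.07))
print('cap',px2w(S,f([(640,238)]),.11))
from kin import *
print(fk([44.4,31.3,97.,265.1,83.9,-51.6])[0])
E
```

```text
[[0.6165 0.3728 0.0725]
 [0.652  0.3696 0.0725]
 [0.6484 0.2618 0.0725]
 [0.6113 0.2654 0.0725]] [0.6321 0.3174 0.0725]
warmer [[0.4862 0.1262 0.07  ]
 [0.4958 0.3412 0.07  ]
 [0.6968 0.3322 0.07  ]
 [0.6866 0.1151 0.07  ]]
cap [[0.6603 0.458  0.11  ]]
[0.6109 0.3943 0.2454]
```

Call:
servo_tool([
  {"travel": [0, 0.4, 0], "angular": [0, 0, 0], "hand": 0},
  {"travel": [0, 0.5, 0], "angular": [0, 0, 0], "hand": 0},
  {"travel": [0, 0.5, 0], "angular": [0, 0, 0], "hand": 0},
  {"travel": [0, 0.3, 0], "angular": [0, 0, 0], "hand": 0},
  {"travel": [0, 0.07, 0], "angular": [0, 0, 0], "hand": 0},
  {"travel": [0, 0, 0], "angular": [0, 0, 0], "hand": 0},
  {"travel": [0, 0, 0], "angular": [0, 0, 0], "hand": 0},
  {"travel": [0, 0, 0], "angular": [0, 0, 0], "hand": 0},
])

```text
clock: 12.35
eef_pos: [0.6046, 0.3856, 0.075]
eef_rot: [-89.9, 0.2, -127.9]
contact_force: [-0.1, 0.7, 1.2]
grip_width: 0.502
finger_force: 0.0
```

Call:
servo_tool([
  {"travel": [0, 0.03, 0.08], "angular": [0, 0, 0], "hand": 0},
  {"travel": [0, 0, 0.15], "angular": [0, 0, 0], "hand": 0},
  {"travel": [0, 0, 0.15], "angular": [0, 0, 0], "hand": 0},
  {"travel": [0, 0, 0.15], "angular": [0, 0, 0], "hand": 0},
  {"travel": [0, 0, 0.08], "angular": [0, 0, 0], "hand": 0},
  {"travel": [0, 0, 0], "angular": [0, 0, 0], "hand": 0},
  {"travel": [0, 0, 0], "angular": [0, 0, 0], "hand": 0},
  {"travel": [0, 0, 0], "angular": [0, 0, 0], "hand": 0},
])

```text
clock: 13.35
eef_pos: [0.6517, 0.348, 0.0698]
eef_rot: [-90.0, 0.0, -127.9]
contact_force: [-0.1, 0.9, 0.1]
grip_width: 0.5
finger_force: 0.0
```

```bash
python3 - <<'E'
from h import *
A=ctrl.get_image('wrist')[:,:,::-1];B=ctrl.get_image('scene')[:,:,::-1]
c=lambda I,u,v,w,h,k:cv2.convertScaleAbs(cv2.resize(I[v:v+h,u:u+w],None,fx=k,fy=k,interpolation=cv2.INTER_CUBIC),alpha=1.3)
cv2.imwrite('pics/m4.png',np.hstack([c(A,0,0,560,420,.714),c(B,350,195,100,75,4)]))
E
```

```text
(no output)
```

View pics/m4.png

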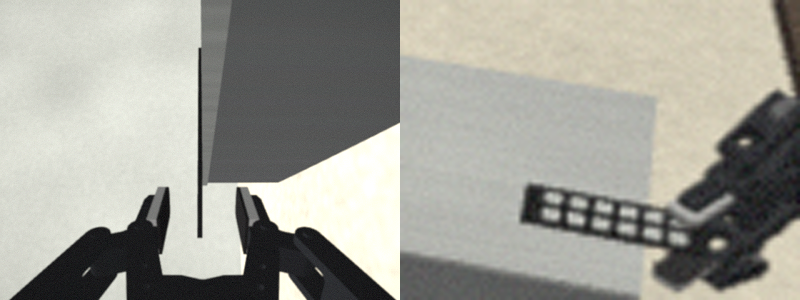

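The wrist view shows the card edge-on midway between the pads (card column 200, pads at 165 and 240). The overhanging end lies between the fingers, so I close gently.

Call:
servo_tool([
  {"travel": [0, -0.015, 0], "angular": [0, 0, 0], "hand": 0},
  {"travel": [0, 0, 0], "angular": [0, 0, 0], "hand": 0.5},
  {"travel": [0, 0, 0], "angular": [0, 0, 0], "hand": 0.8},
  {"travel": [0, 0, 0], "angular": [0, 0, 0], "hand": 1},
  {"travel": [0, 0, 0], "angular": [0, 0, 0], "hand": 1},
  {"travel": [0, 0, 0], "angular": [0, 0, 0], "hand": 1},
  {"travel": [0, 0, 0], "angular": [0, 0, 0], "hand": 1},
  {"travel": [0, 0, 0], "angular": [0, 0, 0], "hand": 1},
], squeeze=35)

```text
clock: 14.45
eef_pos: [0.652, 0.3475, 0.0714]
eef_rot: [-90.0, 0.0, -128.0]
contact_force: [-1.5, 0.6, 0.0]
grip_width: 0.023
finger_force: 38.1
```

Call:
servo_tool([
  {"travel": [0, -0.05, 0], "angular": [0, 0, 0], "hand": 1},
  {"travel": [0, -0.15, 0], "angular": [0, 0, 0], "hand": 1},
  {"travel": [0, -0.3, 0], "angular": [0, 0, 0], "hand": 1},
  {"travel": [0, -0.4, 0], "angular": [0, 0, 0], "hand": 1},
  {"travel": [0, -0.4, 0], "angular": [0, 0, 0], "hand": 1},
  {"travel": [0, -0.3, 0], "angular": [0, 0, 0], "hand": 1},
  {"travel": [0, -0.1, 0], "angular": [0, 0, 0], "hand": 1},
  {"travel": [0, 0, 0], "angular": [0, 0, 0], "hand": 1},
])

```text
clock: 15.45
eef_pos: [0.6519, 0.3474, 0.2423]
eef_rot: [-90.0, 0.1, -128.0]
contact_force: [1.0, -0.1, -1.2]
grip_width: 0.023
finger_force: 38.0
```

```bash
python3 - <<'E'
from seg import *
from h import snap,ctrl
import cv2
s=ctrl.observe();print(s['clock'],s['qpos'].round(1),s['eef_pos'],s['eef_rot'],s['grip_width'],s['finger_force'])
r0=R.from_euler('xyz',s['eef_rot'],degrees=True)
re=Rt(50.1)
c=[q for q in ik(np.array([.476,-.176,.20]),re,n=40)];print(np.round(c,1))
q0=s['qpos'];p0=fk(q0)
seg(q0,*p0,c[0],24,rows=24)
snap('scene','s5.png');snap('side','d5.png')
k=lambda I,u,v,w,h,k:cv2.convertScaleAbs(cv2.resize(I[v:v+h,u:u+w],None,fx=k,fy=k,interpolation=cv2.INTER_CUBIC),alpha=1.3)
A=cv2.imread('pics/s5.png');B=cv2.imread('pics/d5.png');W=cv2.imread('pics/wrist0.png')
cv2.imwrite('pics/m5.png',np.hstack([np.vstack([k(A,188,182,50,37,8),k(B,290,230,50,37,8)]),k(W,140,270,100,148,4)]))
E
```

```text
15.45 [ 39.1  32.   96.6 261.9  80.  -50.5] [0.65191672 0.34742597 0.24229906] [-8.99813037e+01  1.24929486e-01 -1.27964140e+02] 0.02290943878022395 38.041260838508606
[[-61.3  16.1 125.8  72.9 103.   36.2]]
[0.13, -0.26, 0.46] [0.071, -0.003, 0.017] [0.689 0.317 0.265] [ 0.79 -0.61  0.11]
[0.13, -0.21, 0.44] [0.069, -0.008, 0.014] [0.714 0.281 0.291] [ 0.78 -0.59  0.22]
[0.16, -0.16, 0.41] [0.065, -0.015, 0.01] [0.733 0.245 0.315] [ 0.76 -0.56  0.32]
[0.17, -0.1, 0.38] [0.061, -0.02, 0.008] [0.749 0.211 0.335] [ 0.75 -0.52  0.41]
[0.18, -0.07, 0.33] [0.057, -0.027, 0.006] [0.761 0.18  0.354] [ 0.74 -0.47  0.49]
[0.2, -0.04, 0.28] [0.051, -0.032, 0.005] [0.77  0.151 0.37 ] [ 0.72 -0.4   0.56]
[0.21, -0.01, 0.22] [0.045, -0.038, 0.004] [0.775 0.124 0.383] [ 0.71 -0.33  0.62]
[0.22, 0.01, 0.17] [0.038, -0.042, 0.003] [0.779 0.098 0.393] [ 0.7  -0.25  0.66]
[0.23, 0.03, 0.1] [0.031, -0.047, 0.004] [0.779 0.073 0.398] [ 0.7  -0.17  0.69]
[0.22, 0.03, 0.05] [0.024, -0.05, 0.006] [0.777 0.051 0.401] [ 0.7  -0.09  0.71]
[0.22, 0.03, -0.02] [0.016, -0.053, 0.007] [0.772 0.029 0.401] [ 0.7  -
[... 397 characters left out ...]
7  0.351] [0.73 0.4  0.55]
[0.05, 0.02, -0.31] [-0.025, -0.051, 0.03] [ 0.693 -0.084  0.335] [0.74 0.46 0.49]
[0.01, 0.03, -0.33] [-0.03, -0.049, 0.034] [ 0.671 -0.101  0.317] [0.74 0.52 0.42]
[-0.04, 0.04, -0.35] [-0.034, -0.045, 0.039] [ 0.646 -0.116  0.297] [0.74 0.57 0.35]
[-0.08, 0.04, -0.37] [-0.036, -0.042, 0.044] [ 0.617 -0.131  0.278] [0.73 0.62 0.28]
[-0.13, 0.07, -0.37] [-0.039, -0.039, 0.05] [ 0.585 -0.145  0.257] [0.72 0.67 0.21]
[-0.17, 0.08, -0.36] [-0.04, -0.036, 0.054] [ 0.552 -0.156  0.237] [0.7  0.7  0.13]
[-0.21, 0.11, -0.36] [-0.04, -0.032, 0.059] [ 0.515 -0.167  0.218] [0.67 0.74 0.06]
[-0.24, 0.14, -0.34] [-0.04, -0.03, 0.063] [ 0.476 -0.176  0.2  ] [ 0.64  0.77 -0.  ]
```

View pics/m5.png

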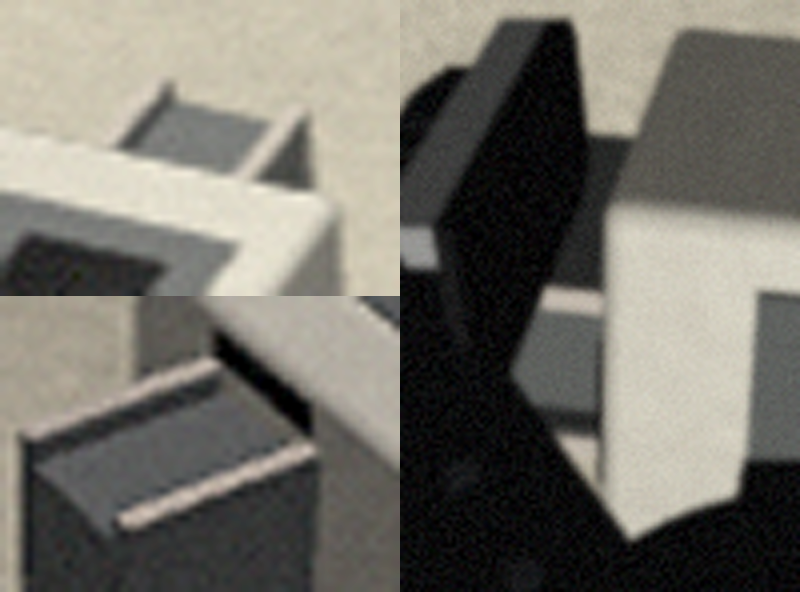

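Left crops: the bed and guide ends. Right crop (wrist0): the +y guide's inner top edge runs near (537,310)–(600,317), the −y guide's inner top edge near (598,440), and the housing's top edge is at column 605.

```bash
python3 - <<'E'
from h import *
np.set_printoptions(precision=4,suppress=True)
s={'eef_rot':[-179.866,-.0218,90.003],'eef_pos':[.67434,.000135,.22993]}
C=cam('wrist',s);f=lambda p:[(140+(x-400)/4-.4,270+y/4-.4) for x,y in p]
print('+y guide outer',px2w(C,f([(545,290),(602,297)]),.07))
print('+y guide inner',px2w(C,f([(537,310),(600,317)]),.07))
print('-y guide inner',px2w(C,f([(557,433),(598,440)]),.07))
print('housing edge',px2w(C,f([(606,215),(603,440)]),.092),px2w(C,f([(615,205),(790,225)]),.092))
S=cam('scene');g=lambda p:[(188+x/8-.44,182+y/8-.44) for x,y in p]
print('scene guides outer ends',px2w(S,g([(164,80),(174,90),(290,112),(308,115)]),.07))
D=cam('side');h=lambda p:[(290+x/8-.44,230+(y-296)/8-.44) for x,y in p]
print('side',px2w(D,h([(22,438),(206,358),(120,516),(316,440)]),.07))
E
```

```text
+y guide outer [[ 0.5556 -0.177   0.07  ]
 [ 0.5712 -0.179   0.07  ]]
+y guide inner [[ 0.5526 -0.1839  0.07  ]
 [ 0.5699 -0.1859  0.07  ]]
-y guide inner [[ 0.5529 -0.2286  0.07  ]
 [ 0.5646 -0.2309  0.07  ]]
housing edge [[ 0.5822 -0.1345  0.092 ]
 [ 0.5739 -0.208   0.092 ]] [[ 0.5847 -0.1314  0.092 ]
 [ 0.6276 -0.1368  0.092 ]]
scene guides outer ends [[ 0.5015 -0.2236  0.07  ]
 [ 0.5066 -0.2181  0.07  ]
 [ 0.5101 -0.1747  0.07  ]
 [ 0.5104 -0.168   0.07  ]]
side [[ 0.5037 -0.1747  0.07  ]
 [ 0.5746 -0.1781  0.07  ]
 [ 0.5016 -0.2235  0.07  ]
 [ 0.5721 -0.232   0.07  ]]
```

Call:
servo_tool([
  {"travel": [0.13, -0.26, 0.46], "angular": [0.071, -0.003, 0.017], "hand": 1},
  {"travel": [0.13, -0.21, 0.44], "angular": [0.069, -0.008, 0.014], "hand": 1},
  {"travel": [0.16, -0.16, 0.41], "angular": [0.065, -0.015, 0.01], "hand": 1},
  {"travel": [0.17, -0.1, 0.38], "angular": [0.061, -0.02, 0.008], "hand": 1},
  {"travel": [0.18, -0.07, 0.33], "angular": [0.057, -0.027, 0.006], "hand": 1},
  {"travel": [0.2, -0.04, 0.28], "angular": [0.051, -0.032, 0.005], "hand": 1},
  {"travel": [0.21, -0.01, 0.22], "angular": [0.045, -0.038, 0.004], "hand": 1},
  {"travel": [0.22, 0.01, 0.17], "angular": [0.038, -0.042, 0.003], "hand": 1},
])

```text
clock: 16.55
eef_pos: [0.7701, 0.0894, 0.3924]
eef_rot: [-48.6, -2.7, -111.9]
contact_force: [0.3, -1.3, 0.0]
grip_width: 0.027
finger_force: 38.1
```

Call:
servo_tool([
  {"travel": [0.23, 0.03, 0.1], "angular": [0.031, -0.047, 0.004], "hand": 1},
  {"travel": [0.22, 0.03, 0.05], "angular": [0.024, -0.05, 0.006], "hand": 1},
  {"travel": [0.22, 0.03, -0.02], "angular": [0.016, -0.053, 0.007], "hand": 1},
  {"travel": [0.2, 0.04, -0.08], "angular": [0.008, -0.054, 0.009], "hand": 1},
  {"travel": [0.19, 0.03, -0.13], "angular": [0.001, -0.056, 0.013], "hand": 1},
  {"travel": [0.16, 0.03, -0.18], "angular": [-0.007, -0.055, 0.016], "hand": 1},
  {"travel": [0.13, 0.03, -0.23], "angular": [-0.013, -0.055, 0.02], "hand": 1},
  {"travel": [0.09, 0.03, -0.28], "angular": [-0.02, -0.053, 0.024], "hand": 1},
])

```text
clock: 17.55
eef_pos: [0.704, -0.0755, 0.3511]
eef_rot: [-53.8, -22.3, -77.1]
contact_force: [1.4, -0.5, 0.3]
grip_width: 0.017
finger_force: 38.0
```

Call:
servo_tool([
  {"travel": [0.05, 0.02, -0.31], "angular": [-0.025, -0.051, 0.03], "hand": 1},
  {"travel": [0.01, 0.03, -0.33], "angular": [-0.03, -0.049, 0.034], "hand": 1},
  {"travel": [-0.04, 0.04, -0.35], "angular": [-0.034, -0.045, 0.039], "hand": 1},
  {"travel": [-0.08, 0.04, -0.37], "angular": [-0.036, -0.042, 0.044], "hand": 1},
  {"travel": [-0.13, 0.07, -0.37], "angular": [-0.039, -0.039, 0.05], "hand": 1},
  {"travel": [-0.17, 0.08, -0.36], "angular": [-0.04, -0.036, 0.054], "hand": 1},
  {"travel": [-0.21, 0.11, -0.36], "angular": [-0.04, -0.032, 0.059], "hand": 1},
  {"travel": [-0.24, 0.14, -0.34], "angular": [-0.04, -0.03, 0.063], "hand": 1},
])

```text
clock: 18.55
eef_pos: [0.4652, -0.1842, 0.2005]
eef_rot: [-90.2, 0.4, -39.8]
contact_force: [-0.0, 0.4, -0.3]
grip_width: 0.019
finger_force: 38.1
```

Call:
servo_tool([
  {"travel": [0.07, 0, 0.08], "angular": [0, 0, 0], "hand": 1},
  {"travel": [0.06, 0.2, 0.07], "angular": [0, 0, 0], "hand": 1},
  {"travel": [0, 0.4, 0], "angular": [0, 0, 0], "hand": 1},
  {"travel": [0, 0.3, 0], "angular": [0, 0, 0], "hand": 1},
  {"travel": [0, 0.15, 0], "angular": [0, 0, 0], "hand": 1},
  {"travel": [0, 0, 0], "angular": [0, 0, 0], "hand": 1},
  {"travel": [0, 0, 0], "angular": [0, 0, 0], "hand": 1},
  {"travel": [0, 0, 0], "angular": [0, 0, 0], "hand": 1},
])

```text
clock: 19.55
eef_pos: [0.4866, -0.1818, 0.0982]
eef_rot: [-90.1, -0.2, -39.9]
contact_force: [0.1, 0.4, -0.4]
grip_width: 0.025
finger_force: 38.0
```

```bash
python3 - <<'E'
from h import *
s=ctrl.observe();print(s['clock'],s['eef_pos'],s['eef_rot'],s['finger_force'])
snap('scene','s6.png');snap('side','d6.png');snap('wrist','w6.png')
k=lambda I,u,v,w,h,k:cv2.convertScaleAbs(cv2.resize(I[v:v+h,u:u+w],None,fx=k,fy=k,interpolation=cv2.INTER_CUBIC),alpha=1.3)
A=cv2.imread('pics/s6.png');B=cv2.imread('pics/d6.png');W=cv2.imread('pics/w6.png')
cv2.imwrite('pics/m6.png',np.vstack([np.hstack([k(A,180,165,66,50,6),k(B,276,215,66,50,6)]),np.hstack([k(W,0,0,560,420,.7071)])if 0 else np.hstack([k(W,80,60,396,300,1),k(W,80,60,396,300,1)*0])]))
E
```

```text
19.55 [ 0.48661621 -0.18175987  0.09823904] [-90.14520667  -0.15620868 -39.92305474] 38.03669035434723
```

View pics/m6.png

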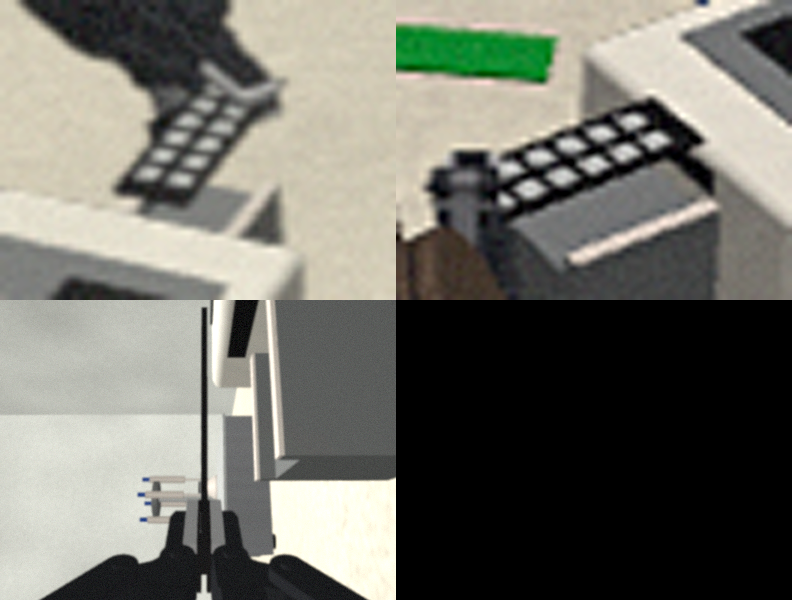

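Card is held flat and level above the bed. Its inner-end corners are at (115,188) and (180,205) in the scene crop, and (655,98) and (706,142) in the side crop.

```bash
python3 - <<'E'
from h import *
np.set_printoptions(precision=4,suppress=True)
S=cam('scene');D=cam('side')
a=px2w(S,[(180+x/6-.4,165+y/6-.4) for x,y in[(115,188),(180,205)]],.0993)
b=px2w(D,[(276+(x-396)/6-.4,215+y/6-.4) for x,y in[(706,142),(655,98)]],.0993)
print('scene',a,a.mean(0),'side',b,b.mean(0))
t=np.radians(88.1);M=np.array([[np.cos(t),-np.sin(t)],[np.sin(t),np.cos(t)]])
c=np.array([.4866,-.1818])+M@[-.0207,-.0308]; print('pred ctr',c,'pred end',c+.055*np.array([np.cos(np.radians(-5.2)),np.sin(np.radians(-5.2))]))
E
```

```text
scene [[ 0.569  -0.2243  0.0993]
 [ 0.5748 -0.192   0.0993]] [ 0.5719 -0.2082  0.0993] side [[ 0.5664 -0.2304  0.0993]
 [ 0.5712 -0.1942  0.0993]] [ 0.5688 -0.2123  0.0993]
pred ctr [ 0.5167 -0.2035] pred end [ 0.5715 -0.2085]
```

```bash
python3 - <<'E'
from h import *
np.set_printoptions(precision=4,suppress=True)
S=cam('scene');D=cam('side')
a=px2w(S,[(180+x/6-.4,165+y/6-.4) for x,y in[(183,205),(262,112)]],.0993)
b=px2w(D,[(276+(x-396)/6-.4,215+y/6-.4) for x,y in[(706,142),(510,216),(655,98),(497,158)]],.0993)
for p,q in((a[0],a[1]),(b[0],b[1]),(b[2],b[3])): v=p-q; print(p,q,np.degrees(np.arctan2(v[1],v[0])))
# model fit: card pixels dark inside predicted outline, side+scene
from scipy.optimize import minimize
K=[(cv2.imread('pics/s6.png').max(2).astype(float),S,np.array([.002,.0035])),(cv2.imread('pics/d6.png').max(2).astype(float),D,np.array([0,0]))]
# contrast across edges: inner end and both long edges (inner 60 mm), 1.5mm in vs 2.5mm out; top surface
L=np.linspace(-5,54,40);W=np.linspace(-17,17,20)
def pts(o): return np.r_[[(x,s*(18+o)) for x in L for s in(1,-1)],[(55+o,y) for y in W for _ in(0,1)]]
from scipy.ndimage import map_coordinates
def score(v,I,C):
    x,y,t=v;c,s=np.cos(t),np.sin(t);r=0
    for o,w in((-1.2,-1),(1.8,1)):
        p=pts(o)/1000;P=np.c_[x+c*p[:,0]-s*p[:,1],y+s*p[:,0]+c*p[:,1],np.full(len(p),.0993)]
        uv=w2px(C,P);r+=w*map_coordinates(cv2.GaussianBlur(I,(3,3),0),[uv[:,1],uv[:,0]],order=1).mean()
    return -r
for I,C,off in K:
    best=min((minimize(score,[.516+dx,-.203+dy,-.09+dt],args=(I,C),method='Nelder-Mead',options=dict(initial_simplex=[[.516+dx,-.203+dy,-.09+dt],[.519+dx,-.203+dy,-.09+dt],[.516+dx,-.200+dy,-.09+dt],[.516+dx,-.203+dy,-.05+dt]])) for dx in(-.004,.002) for dy in(-.005,0,.005) for dt in(-.04,.03)),key=lambda r:r.fun)
    print(best.x[:2]-off,np.degrees(best.x[2]),best.fun)
E
```

```text
[ 0.5745 -0.1908  0.0993] [ 0.4933 -0.1801  0.0993] -7.485417283100127
[ 0.5664 -0.2304  0.0993] [ 0.4747 -0.2194  0.0993] -6.850817664651612
[ 0.5712 -0.1942  0.0993] [ 0.495  -0.1862  0.0993] -5.980184275715062
[ 0.5178 -0.2072] -2.719529678497209 -27.603371237662486
[ 0.5141 -0.2056] -6.063697234814817 -36.754184214763384
```

Call:
servo_tool([
  {"travel": [-0.014, 0, 0], "angular": [0, -0.007, 0], "hand": 1},
  {"travel": [0, 0.08, 0], "angular": [0, 0, 0], "hand": 1},
  {"travel": [0, 0.08, 0], "angular": [0, 0, 0], "hand": 1},
  {"travel": [0, 0.08, 0], "angular": [0, 0, 0], "hand": 1},
  {"travel": [0, 0.06, 0], "angular": [0, 0, 0], "hand": 1},
  {"travel": [0, 0.02, 0], "angular": [0, 0, 0], "hand": 1},
  {"travel": [0, 0, 0], "angular": [0, 0, 0], "hand": 1},
  {"travel": [0, 0, 0], "angular": [0, 0, 0], "hand": 1},
])

```text
clock: 20.7
eef_pos: [0.4853, -0.1806, 0.0654]
eef_rot: [-90.1, -0.1, -39.3]
contact_force: [-0.8, 0.0, -0.6]
grip_width: 0.022
finger_force: 38.1
```

Call:
servo_tool([
  {"travel": [0, 0.01, 0], "angular": [0, 0, 0], "hand": 1},
  {"travel": [0, 0.005, 0], "angular": [0, 0, 0], "hand": 1},
  {"travel": [0, 0.005, 0], "angular": [0, 0, 0], "hand": 1},
  {"travel": [0, 0.003, 0], "angular": [0, 0, 0], "hand": 1},
  {"travel": [0, 0, 0], "angular": [0, 0, 0], "hand": 1},
  {"travel": [0, 0, 0], "angular": [0, 0, 0], "hand": 1},
  {"travel": [0, 0, 0], "angular": [0, 0, 0], "hand": 1},
  {"travel": [0, 0, 0], "angular": [0, 0, 0], "hand": 1},
])

```text
clock: 21.7
eef_pos: [0.4852, -0.1805, 0.0632]
eef_rot: [-90.1, -0.1, -39.3]
contact_force: [0.0, 1.7, 2.9]
grip_width: 0.025
finger_force: 38.0
```

Call:
servo_tool([
  {"travel": [0, 0, 0], "angular": [0, 0, 0], "hand": 0.9},
  {"travel": [0, 0, 0], "angular": [0, 0, 0], "hand": 0.7},
  {"travel": [0, 0, 0], "angular": [0, 0, 0], "hand": 0.4},
  {"travel": [0, 0, 0], "angular": [0, 0, 0], "hand": 0.1},
  {"travel": [0, 0, 0], "angular": [0, 0, 0], "hand": 0},
  {"travel": [0, 0, 0], "angular": [0, 0, 0], "hand": 0},
  {"travel": [0, 0, 0], "angular": [0, 0, 0], "hand": 0},
  {"travel": [0, 0, 0], "angular": [0, 0, 0], "hand": 0},
])

```text
clock: 22.7
eef_pos: [0.4859, -0.1829, 0.0681]
eef_rot: [-89.6, -0.4, -39.3]
contact_force: [-4.5, -1.4, 22.3]
grip_width: 0.499
finger_force: 0.0
```

Call:
servo_tool([
  {"travel": [0, 0, -0.08], "angular": [0, 0, 0], "hand": 0},
  {"travel": [0, 0, -0.15], "angular": [0, 0, 0], "hand": 0},
  {"travel": [0, 0, -0.2], "angular": [0, 0, 0], "hand": 0},
  {"travel": [0, 0, -0.2], "angular": [0, 0, 0], "hand": 0},
  {"travel": [0, 0, -0.15], "angular": [0, 0, 0], "hand": 0},
  {"travel": [0, -0.15, 0], "angular": [0, 0, 0], "hand": 0},
  {"travel": [0, -0.3, 0], "angular": [0, 0, 0], "hand": 0},
  {"travel": [0, -0.3, 0], "angular": [0, 0, 0], "hand": 0},
])

```text
clock: 23.7
eef_pos: [0.4358, -0.2402, 0.1384]
eef_rot: [-90.2, 0.1, -39.3]
contact_force: [0.3, -0.7, -0.0]
grip_width: 0.501
finger_force: 0.0
```

```bash
python3 - <<'E'
from h import *
from scipy.optimize import minimize
from scipy.ndimage import map_coordinates
s=ctrl.observe();print(s['clock'],s['eef_pos'],s['qpos'].round(1))
np.set_printoptions(precision=4,suppress=True)
snap('scene','s7.png');snap('side','d7.png')
D=cam('side');I=cv2.GaussianBlur(cv2.imread('pics/d7.png').max(2).astype(float),(3,3),0)
# print ascii-like patch of side image around bed
uv=w2px(D,[[.515,-.2035,.0645]])[0].round().astype(int);print(uv)
def pose(z):
    for y in (.024,.021,.0195,.016,0,-.016,-.0195,-.021,-.024):
        x=np.arange(-.062,.066,.004);c,q=np.cos(np.radians(-5.2)),np.sin(np.radians(-5.2))
        P=np.c_[.515+c*x-q*y,-.2035+q*x+c*y,np.full(len(x),z)];u=w2px(D,P)
        print('%6.1f'%(y*1e3),map_coordinates(I,[u[:,1],u[:,0]],order=1).astype(int))
pose(.0645)
E
```

```text
23.7 [ 0.43582705 -0.24021843  0.13842899] [-68.6  28.3 118.7  64.7 105.3  29.6]
[303 253]
  24.0 [150 126  76  41  26  34  43  48  48  39  36  32  39  53  59  58  58  55
  56  56  58  56  58  57  57  55  56  58  57  60  76  72]
  21.0 [113  81  46  36  37  42  44  42  35  28  29  33  44  58  57  57  54  55
  54  54  52  51  52  52  51  49  51  49  47  58  84  76]
  19.5 [91 64 44 37 40 46 46 40 29 24 27 34 44 54 54 54 50 54 53 51 47 49 51 48
 47 48 51 43 41 60 88 77]
  16.0 [60 54 44 37 46 51 49 39 29 21 31 39 40 50 57 45 46 58 56 41 45 62 49 40
 52 63 45 30 29 65 96 79]
   0.0 [53 53 52 52 46 29 19 27 35 48 55 44 34 54 54 31 42 55 52 34 53 55 43 36
 51 56 36 20 22 61 92 71]
 -16.0 [ 55  54  48  34  25  33  35  22  27  36  37  20  32  74 131 137 155 146
 136 137 139 134 124 127 125 131 113 105 109 135 135 106]
 -19.5 [ 54  54  45  29  30  37  35  27  22  26  23  25  37  83 137 150 147 147
 145 157 142 145 149 146 146 149 154 144 157 154 147 113]
 -21.0 [ 53  54  42  27  33  38  38  32  30  31  31  34  44  82 125 133 132 128
 134 137 127 134 134 140 132 142 140 143 145 143 139 109]
 -24.0 [ 54  53  37  31  37  42  46  44  44  45  46  46  49  68  86  87  85  84
  91  84  86  88  93  90  90  99 100 104 101 103 102  95]
```

Call:
servo_tool([
  {"travel": [0, -0.5, 0], "angular": [0, 0, 0], "hand": 0},
  {"travel": [0, -0.5, 0], "angular": [0, 0, 0], "hand": 0},
  {"travel": [0, -0.5, 0], "angular": [0, 0, 0], "hand": 0},
  {"travel": [-0.3, -0.2, 0.36], "angular": [0, 0, 0], "hand": 0},
  {"travel": [-0.3, 0, 0.36], "angular": [0, 0, 0], "hand": 0},
  {"travel": [-0.3, 0, 0.36], "angular": [0, 0, 0], "hand": 0},
  {"travel": [-0.3, 0, 0.36], "angular": [0, 0, 0], "hand": 0},
  {"travel": [-0.3, 0, 0.36], "angular": [0, 0, 0], "hand": 0},
])

```text
clock: 24.8
eef_pos: [0.4354, -0.0057, 0.307]
eef_rot: [-90.3, 0.0, -39.1]
contact_force: [-42.1, 45.6, -54.4]
grip_width: 0.504
finger_force: 0.0
```

```bash
cat > fit.py <<'E'
from h import *
from scipy.optimize import minimize
from scipy.ndimage import map_coordinates
np.set_printoptions(precision=4,suppress=True)
X,Y=np.meshgrid(np.arange(-54,54.1,1.),np.arange(-17,17.1,1.));X=X.ravel();Y=Y.ravel()
wx=np.abs((X+7.6)%15.2-7.6-7.6*np.sign((X+7.6)%15.2-7.6))
inw=(np.abs(((X%15.2)-7.6))<5)&(np.abs(np.abs(Y)-8)<5)&(np.abs(X)<45.6)
def fit(I,C,z,x0,sel):
    I=cv2.GaussianBlur(I,(3,3),0);T=cv2.GaussianBlur(inw.reshape(35,109).astype(np.float32),(5,5),0).ravel()[sel]
    def f(v):
        c,s=np.cos(v[2]),np.sin(v[2]);P=np.c_[v[0]+(c*X[sel]-s*Y[sel])/1e3,v[1]+(s*X[sel]+c*Y[sel])/1e3,np.full(sel.sum(),z)]
        u=w2px(C,P);g=map_coordinates(I,[u[:,1],u[:,0]],order=1);return -np.corrcoef(g,T)[0,1]
    b=None
    for dx in(-.004,0,.004):
        for dy in(-.004,0,.004):
            a=np.array(x0)+[dx,dy,0];r=minimize(f,a,method='Nelder-Mead',options=dict(initial_simplex=a+np.array([[0,0,0],[.003,0,0],[0,.003,0],[0,0,.05]])))
            if b is None or r.fun<b.fun:b=r
    return b.x[:2],np.degrees(b.x[2]),b.fun
L=lambda f:cv2.imread('pics/'+f).max(2).astype(float)
E
python3 - <<'E'
from fit import *
print(ctrl.observe()['clock'],ctrl.observe()['eef_pos'])
snap('scene','s8.png');snap('side','d8.png')
S=cam('scene');D=cam('side');t=-.09
print('ref pick side0',fit(L('side0.png'),D,.0725,[.6215,.2174,np.radians(86.7)],X<99))
print('ref pick scene0',fit(L('scene0.png'),S,.0725,[.626,.2239,np.radians(86.7)],X<99))
print('hover side',fit(L('d6.png'),D,.0993,[.515,-.205,t],X>-15));print('hover scene',fit(L('s6.png'),S,.0993,[.518,-.201,t],X>-15))
for zz in(.0645,.0705):
  print('placed side',zz,fit(L('d8.png'),D,zz,[.515,-.204,t],(Y>-99)));print('placed scene',fit(L('s8.png'),S,zz,[.517,-.201,t],X<25))
E
```

```text
24.8 [ 0.4354 -0.0057  0.307 ]
ref pick side0 (array([0.622 , 0.2198]), np.float64(86.18919702069002), np.float64(-0.6666140579212853))
ref pick scene0 (array([0.6246, 0.2236]), np.float64(86.17647577082802), np.float64(-0.7695579530819825))
hover side (array([ 0.5148, -0.2049]), np.float64(-5.377630848320171), np.float64(-0.8438745510782402))
hover scene (array([ 0.5165, -0.2028]), np.float64(-4.368058521895993), np.float64(-0.7730699223423542))
placed side 0.0645 (array([ 0.514 , -0.2026]), np.float64(-3.426415695028168), np.float64(-0.724445980092094))
placed scene (array([ 0.5163, -0.201 ]), np.float64(-5.538473333246621), np.float64(-0.747790608342754))
placed side 0.0705 (array([ 0.5089, -0.2088]), np.float64(-3.3502459963606497), np.float64(-0.7164746350702128))
placed scene (array([ 0.5247, -0.1979]), np.float64(-5.512559399788849), np.float64(-0.7292311969474885))
```

```bash
python3 - <<'E'
from kin import *
from cell import ctrl
s=ctrl.observe();print(s['clock'],s['qpos'].round(1),s['qd'].round(1),s['contact_force'],s['moment'],s['joint_efforts'].round(1),s['eef_pos'],s['eef_rot'])
p,r=fk(s['qpos']);print(p, r.as_matrix()[:,2], p-r.as_matrix()[:,2]*.249)
E
```

```text
24.9 [-52.6 -15.9 142.3  81.6 100.8  52.5] [-2.6  2.9  0.9 -1.5  0.6 -0.8] [ 0.25786933 -0.15156425 -0.51793075] [-0.34101316  0.35406089 -0.00232287] [  0.6 -13.3 -23.4   1.8   1.3   0.1] [ 0.4357031  -0.00514444  0.30902957] [-90.24162585  -0.26777826 -39.01504329]
[ 0.43555308 -0.00526362  0.30800694] [ 0.62953413  0.77696139 -0.00421711] [ 0.27879908 -0.198727    0.309057  ]
```

Call:
servo_tool([
  {"travel": [0.1, 0, 0.05], "angular": [0, 0, 0], "hand": 0},
  {"travel": [0.15, 0, 0.1], "angular": [0, 0, 0], "hand": 0},
  {"travel": [0.15, 0, 0.1], "angular": [0, 0, 0], "hand": 0},
  {"travel": [0.1, 0, 0.05], "angular": [0, 0, 0], "hand": 0},
  {"travel": [0, 0, 0], "angular": [0, 0, 0], "hand": 0},
  {"travel": [0, 0, 0], "angular": [0, 0, 0], "hand": 0},
  {"travel": [0, 0, 0], "angular": [0, 0, 0], "hand": 0},
  {"travel": [0, 0, 0], "angular": [0, 0, 0], "hand": 0},
])

```text
clock: 25.9
eef_pos: [0.493, -0.0156, 0.3081]
eef_rot: [-90.1, -0.0, -39.2]
contact_force: [-0.4, 0.4, 1.2]
grip_width: 0.5
finger_force: 0.0
```

```bash
python3 - <<'E'
from fit import *
s=ctrl.observe();print(s['clock'],s['eef_pos'],s['qpos'].round(1),s['contact_force'])
snap('scene','s9.png');snap('side','d9.png')
S=cam('scene');D=cam('side')
print(fit(L('d9.png'),D,.0645,[.515,-.204,-.09],X<99),fit(L('s9.png'),S,.0645,[.517,-.201,-.09],X<25))
A=cv2.GaussianBlur(L('scene0.png'),(5,5),0);B=cv2.GaussianBlur(L('s9.png'),(5,5),0);d=np.abs(A-B)
for n,(u,v,h) in dict(rack=(109,221,22),tip=(258,283,32),reag=(463,275,24),vial=(291,197,12),green=(280,249,22),teal=(328,305,22)).items(): print(n,d[v-h:v+h,u-h:u+h].max().round(),d[v-h:v+h,u-h:u+h].mean().round(1))
E
```

```text
25.9 [ 0.493  -0.0156  0.3081] [-46.7  -7.1 135.4  85.3  95.8  51.4] [-0.3612  0.406   1.2346]
(array([ 0.514 , -0.2026]), np.float64(-3.4248133122620943), np.float64(-0.7266278912972298)) (array([ 0.5162, -0.201 ]), np.float64(-5.572981987773398), np.float64(-0.7501055666410947))
rack 4.0 1.2
tip 3.0 1.3
reag 4.0 1.3
vial 3.0 1.3
green 3.0 1.4
teal 4.0 1.4
```

The card is steady and flat at bed height, between the guides, and the bystanders are unchanged. Handing in.

```bash
python3 -c "
from cell import ctrl
print(ctrl.close_job())"
```

```text
the job is handed in; nothing more can be done
None
```

The card lies flat on the reader's bed between the guides, its inner end an estimated 2–6 mm from the housing, and I handed the job in at about 26 s with the other things unmoved; two force readings came up on the way, 22 N as the fingers opened at the bed and a brief 80 N or so while retreating near a joint limit (back to about zero by the next reading), and I could not confirm the cause of either.

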